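Refit the sprung spindle of the caddy-liner roll holder

TASK

The orange spring-loaded spindle of the caddy-liner roll holder has been washed: pick it up from the drainer and fit it back between the holder's two cups, pressing in its sprung end until the other end passes the rim of its cup, then easing it back until that end too is fully seated, and let go, so that it hangs level between both cups. The holder is light plastic: never press or snap the spindle against it with more than about 18 N. Leave everything else on the drainer standing where it is.

Things in the scene. Friction and masses are not known exactly. Their poses are not given: they have to be found in the camera images.
- holder: Caddy-liner roll holder, fixed: grey base plate 100 x 250 x 12 mm with a dark rail 30 wide on it. Origin: centre of the base's underside; y along the rail, x level across it, z up. A white yoke with two uprights, each with a blue cup on its inner face, is clamped on the rail up to 20 mm either way from the middle; the yoke's place is NOT in this pose: find it by feel or sight.
- rail_mid (a point): Middle of the rail's top (18 mm above the drainer), axes as the holder. The yoke above it: crossbar 44 wide, 185 long, from 18 to 30 mm above the drainer; at each end an upright 34 wide, 8 thick, with a round head of radius 17 about the cup axis. The clamp does not slip under the forces allowed.
- cup_axis (a point): Point on the common axis of the two cups, above the middle of the base, 105 mm above the drainer; axes as the holder, the cup axis lies along y. Cups are round sockets facing each other: outer diameter 22, bore 16, depth 8, closed at the floor. Floor to floor 169, rim to rim 153 mm. Their middle lies anywhere within 20 mm along y from this point (not measured).
- spindle_center (a point): Loose spring-loaded spindle, about 105 g, lying flat at the start: centre of its orange square sleeve (130 long, 28 x 28 mm, two black bands), on the long axis, 14 mm up. x along the spindle towards its sprung end, z up at the start. Grip the sleeve across its width. Free length over both ends 175 mm, fitted 169 mm.
- fixed_tip (a point): End of the spindle's fixed black tip: flat-ended pin, diameter 10, standing 15 mm out of the sleeve; 80 mm from the sleeve's centre. Axes as the spindle.
- sprung_end (a point): Centre of the sleeve's end face from which the steel plunger stands out (65 mm from the sleeve's centre). Plunger: round nose, diameter 10, 30 mm out when free; moves in up to 19 mm (not measured): starts at 3 N, 0.5 N more per mm, 12.5 N at its hard stop. With the spindle level it must be in 14 mm or more for the other end to pass its cup's rim.
- espresso_cup: white ceramic espresso cup, 62 across, 55 high, standing between the holder and the spindle on the robot's side; origin under its centre
- coffee_pot: round aluminium stove-top coffee pot, 175 high, about 95 across plus a black handle, at the back; origin under its centre
- steel_lid: steel pan lid lying flat, 170 across, 39 high with its knob, at the back; origin under its centre
- colander: collapsed green silicone colander, 224 across (285 over its two ears), 56 high, to the right; origin under its centre
- brush_holder: black plastic bottle-brush holder with closed lid, 104 across, 180 high, to the left; origin under its centre
- soap: yellow bottle, 60 across, 160 high, to the left; origin under its centre
Not all that is in view belongs to the job. Of the things that look like the part that bears spindle_center, take the one that is farthest to the robot's left at the start.

How it is judged:
On the way, in this order (a step that is already met when the one before it is completed fails the run):
1. the spindle is lifted clear of the drainer (height (world z) of spindle_center above 0.05 m and contact force between spindle and holder below 0.5 N), for 0.2 s.
2. the spindle's sprung end is pressed against the holder's cup (contact force between spindle and holder above 5 N), for 0.1 s.
At the end, for the whole second after the job is handed in: The spindle is at rest, released, held between the two cups: its centre 98 to 110 mm above the drainer (cup axis at 105), within 5 mm of the cup axis sideways and within 35 mm of the middle of the base along the rail, its long axis within 0.05 rad of the cup axis (z of spindle_center in the frame of holder between 0.098 and 0.11 m and x of spindle_center in the frame of holder between -0.005 and 0.005 m and y of spindle_center in the frame of holder between -0.035 and 0.035 m and angle between the x axis of spindle_center and the y axis of holder, either way round below 0.05 rad and linear speed of spindle below 0.02 m/s and angular speed of spindle below 0.2 rad/s and contact force between spindle and the fingers below 0.05 N); the robot touches nothing.
It fails at once if the spindle is pressed against the holder with more than 18 N (contact force between spindle and holder above 18 N).
It fails at once if one of the six other things is shifted by more than 20 mm (distance of any of espresso_cup, coffee_pot, steel_lid, colander, brush_holder, soap from where it was at the start of the episode above 0.02 m).
It fails at once if one of the six other things is tipped by more than 0.2 rad (angle between any of espresso_cup, coffee_pot, steel_lid, colander, brush_holder, soap's own z axis and vertical above 0.2 rad).
It also fails if it takes over 62 s, if anything falls off the work surface, if the arm or the gripper's body presses on something with over 40 N, if the wrist force passes 120 N, or if a joint passes its speed limit or range.

ROBOT

A 6-joint arm with a two-finger parallel gripper is mounted at the origin on the work surface. World frame = base frame: x ahead of the robot, y to its left, z up, the work surface at z = 0. Lengths are in m, angles in rad, forces in N, time in s.
With the tool pointing down it reaches from about 0.25 to 0.725 m from the base axis. Payload 4 kg.
Tool frame: the origin (TCP) lies at the very end of the fingers, on their centre line; the grasp point (between the pads) lies 19 mm behind it; y points along the fingers, x is the direction in which the jaws open and shut, and the axes are right-handed (so a half turn about y gives the same grasp; the last joint's range is limited). The gripper opens to 85 mm and grips with 20 to 120 N. Pads are 22 mm wide; open, the fingers measure 114 mm over their backs; the gripper's body (76 mm by 85 mm) begins 54 mm behind the grasp point. The pads swing forward as they close: fully open they stand 13 mm farther back than shut.
Start: joints at [-1.283, 0.241, 0.005, 1.335, 0, 1.571], TCP at [0.142, -0.479, 0.205] pointing down, gripper open.
Joint ranges: [-2.72, 2.72], [-1.05, 1.87], [-1.09, 1.28], [-1.99, 2.15], [-1.42, 1.44], [-3.14, 3.14]. Speed limits (rad/s): [2.79, 2.79, 3.14, 3.14, 3.14, 3.14].

INTERFACE

Orientations are given as a 3x3 rotation matrix whose columns are the frame's x, y, z axes.
In Python, from cell import ctrl, optics, order, finder gives the robot as it stands.
- The arm moves only by the tool servo_tool, never from a script. Its argument "motion" is a list of rows, each an object with "linear": the shift along the world's x, y, z in m, a list of three; "angular": the turn, a rotation vector about the world's x, y, z in degrees, a list of three; "fingers": the opening in per cent of the stroke, from 0 (shut) to 100 (fully open). A call has 1 to 5 rows; each row shifts and turns the pose as measured when the row begins; what a row does not reach is not made up. A row lasts 1/10 s, in which the tool goes at most 50 mm and 8.59 degrees, less where a joint would pass 70% of its speed; a pose out of reach is approached as far as the arm can. A call is refused whole if a number of a shift passes 0.05 or a number of a turn 8.59, either way. A call with a gripper value outside its range is refused whole. The fingers move at their own pace and stop on an object; "force" is the grip in N (left out, the last holds). Time passes only in rows, so rows that do not move let the fingers close. It gives the time, the measured TCP pose, the force and the opening at its end, in the units of the state.
- ctrl.sense(): the state, without advancing time (a new reading comes with each control period).
- optics.snapshot(name): name is "scene" or "top" or "wrist"; returns a dict with "image" (384x512x3 uint8, red, green, blue), "range_z" (384x512 float32, m along the optical axis (not along the pixel's ray), 0 where there is no reading), "fx", "fy", "cx", "cy" (pixels), "distortion" ([k1, k2, p1, p2, k3] as OpenCV has them; the pictures are not rectified), "world_to_cam" (4x4, takes a point from world to camera coordinates). Camera axes: x right, y up, looking along -z (the intrinsics and any distortion apply to the point x, -y, -z); pixel columns grow to the right and rows downward; lengths in m; the calibration is good to about 2 mm. A picture is of the moment at which its call begins.
- order.sign_off(): hands the job in, once; it reports no verdict.
Trained networks look in a picture, given as the dict that the camera call returned (one of the last four; its "shot" number tells which), for a name from the list of things; names that differ only in an ending like _2 or _b are one class to them, and where a whole thing is asked for, a point or a joint stands for the part that bears it (a point fixed in the world has none). Each returns a list of dicts, best first, with "confidence" (0 to 1); they miss things now and then, are a little off and sometimes report something else, mostly with a low value. They report only what shows in the picture. A call takes as long as a camera call. They do not tell look-alikes from the thing itself.
- finder.cut_out(picture, query): "mask" (384x512 bool, what is visible of it) and "pixel" ([row, column] in pixels, amid what is visible of it).
The state is a dict: "clock": time; "joints": joint angles; "dq": joint speeds; "joint_torque": joint torques, N m; "position": TCP position; "eef_rot": TCP orientation; "wrist_force": force on the tool from outside, world axes, zero at the start; "wrist_torque": the same for the moment, N m; "gripper_width": opening from 0.0 (shut) to 1.0 (fully open).
Only numpy, scipy, OpenCV 4.12 (cv2) and the standard library are available. Lean on these libraries where they do the work, as an engineer would, in place of code of your own. Each camera call takes 0.05 s, during which the arm holds its last target.

## Working session

There is one attempt and no reset: what is moved stays moved. The work goes in short steps, Python scripts to look and compute and a tool call to move; the robot and the scene stay as the last step left them, time stands still between calls to the robot, and variables do not carry over. Pictures are saved under pics/ and viewed, and the job is handed in when it is done.

Besides the shell and the picture viewer there is one more tool, called after "Call:" as name(argument=value, ...), one argument or row to a line, values as JSON. servo_tool: Moves the arm, as the interface text tells. Its arguments: {"type":"object","properties":{"motion":{"type":"array"},"force":{"type":"number"}},"required":["motion"]}

```bash
ls; mkdir -p pics; cat > h.py <<'E'
import numpy as np, cv2
from cell import ctrl, optics, order, finder
def save(s,name,crop=None,scale=1):
    im=s["image"][:,:,::-1]
    if crop: r0,r1,c0,c1=crop; im=im[r0:r1,c0:c1]
    if scale!=1: im=cv2.resize(im,None,fx=scale,fy=scale,interpolation=cv2.INTER_CUBIC)
    cv2.imwrite(f"pics/{name}.png",im)
def cloud(s):
    K=np.array([[s["fx"],0,s["cx"]],[0,s["fy"],s["cy"]],[0,0,1.]])
    D=np.array(s["distortion"],float)
    h,w=s["range_z"].shape
    v,u=np.mgrid[0:h,0:w]
    p=cv2.undistortPoints(np.stack([u,v],-1).reshape(-1,1,2).astype(np.float64),K,D).reshape(h,w,2)
    z=s["range_z"].astype(float)
    c=np.stack([p[...,0]*z,-p[...,1]*z,-z,np.ones_like(z)],-1)
    W=c@np.linalg.inv(np.array(s["world_to_cam"])).T
    W=W[...,:3]; W[z<=0]=np.nan
    return W
def proj(s,P):
    P=np.atleast_2d(P); c=(np.c_[P,np.ones(len(P))]@np.array(s["world_to_cam"]).T)[:,:3]
    c=c*[1,-1,-1]
    K=np.array([[s["fx"],0,s["cx"]],[0,s["fy"],s["cy"]],[0,0,1.]])
    return cv2.projectPoints(c,np.zeros(3),np.zeros(3),K,np.array(s["distortion"],float))[0].reshape(-1,2)
def st():
    s=ctrl.sense(); return s
E
python3 - <<'E'
from h import *
for n in ["scene","top","wrist"]:
    s=optics.snapshot(n); save(s,n+"0"); 
    print(n,s["fx"],s["distortion"],np.linalg.inv(np.array(s["world_to_cam"])).round(3).tolist())
    for q in ["spindle_center","holder"]:
        for r in finder.cut_out(s,q): print(q,r["confidence"],r["pixel"],r["mask"].sum(),np.nanmedian(cloud(s)[r["mask"]],0).round(3))
    np.savez("pics/"+n+"0.npz",**{k:np.array(v) for k,v in s.items()})
print(ctrl.sense())
E
```

```text
pics
scene 444.5769133233597 [0.03857836 0.         0.         0.         0.        ] [[0.185, -0.777, 0.602, 1.538], [0.983, 0.156, -0.101, -0.177], [-0.015, 0.611, 0.792, 1.399], [0.0, 0.0, 0.0, 1.0]]
spindle_center 0.81 [154.1, 286.2] 274 [0.362 0.147 0.025]
spindle_center 0.77 [184.8, 314.9] 330 [0.541 0.238 0.025]
spindle_center 0.61 [160.0, 213.1] 302 [ 0.33  -0.149  0.026]
spindle_center 0.17 [175.4, 387.0] 465 [0.596 0.481 0.09 ]
holder 0.61 [205.6, 195.4] 1552 [ 0.547 -0.24   0.017]
top 469.6684992697263 [-0.06550221  0.          0.          0.          0.        ] [[0.003, 0.994, -0.109, 0.345], [-1.0, 0.002, -0.011, -0.026], [-0.01, 0.109, 0.994, 1.882], [0.0, 0.0, 0.0, 1.0]]
spindle_center 0.71 [239.4, 212.3] 239 [0.355 0.15  0.027]
spindle_center 0.52 [195.7, 188.3] 345 [0.532 0.237 0.026]
spindle_center 0.52 [249.4, 287.4] 275 [ 0.321 -0.147  0.028]
holder 0.87 [199.0, 309.6] 1594 [ 0.53  -0.236  0.016]
wrist 329.83910880975975 [-0.02848355  0.          0.          0.          0.        ] [[0.284, 0.908, 0.308, 0.221], [-0.959, 0.27, 0.09, -0.456], [-0.001, -0.321, 0.94
[... 151 characters left out ...]
4e-05,  1.57080286e+00]), 'dq': array([-3.03952379e-05, -1.20494285e-03,  1.02014920e-03, -8.94614367e-05,
        8.69875632e-04, -1.47748803e-04]), 'joint_torque': array([-3.12693774e-04, -3.71808887e+01,  2.52396226e+01,  3.85002902e-03,
        2.20991950e-06,  3.19702515e-06]), 'position': array([ 0.14190892, -0.47937207,  0.20450413]), 'eef_rot': array([[ 2.83832748e-01, -3.80165856e-05,  9.58873803e-01],
       [-9.58873779e-01,  2.13599917e-04,  2.83832750e-01],
       [-2.15605716e-04, -9.99999976e-01,  2.41735443e-05]]), 'wrist_force': array([ 0.18169855, -0.2440885 ,  0.64947205]), 'wrist_torque': array([-0.01874987, -0.01592185,  0.00999386]), 'gripper_width': 1.0017249977647962}
```

View pics/scene0.png

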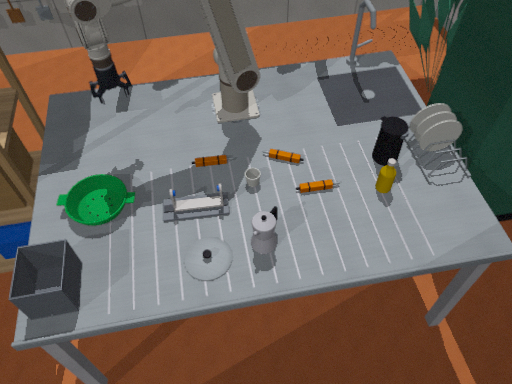

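View pics/top0.png

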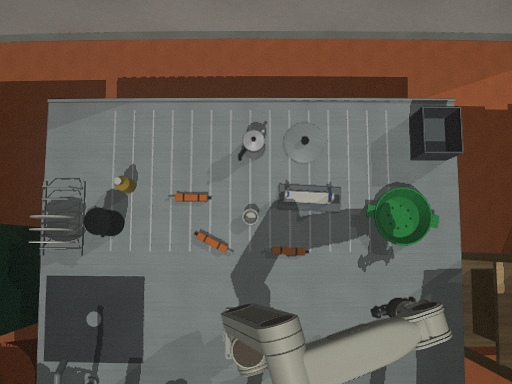

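```bash
python3 - <<'E'
import numpy as np,cv2
from h import save
for n,c,k in [("top0",(160,270,170,330),5),("scene0",(130,210,190,340),5)]:
    s=dict(np.load(f"pics/{n}.npz",allow_pickle=True)); save(s,n+"c",c,k)
E
```

```text
(no output)
```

View pics/top0c.png

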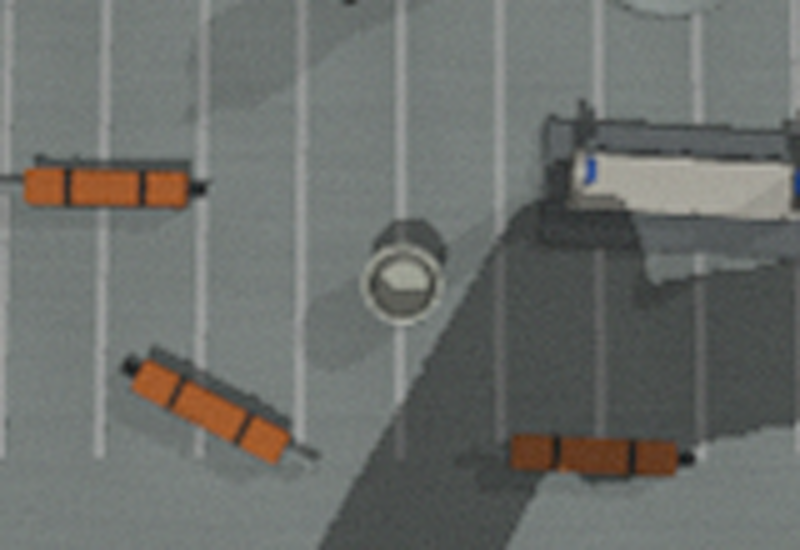

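View pics/scene0c.png

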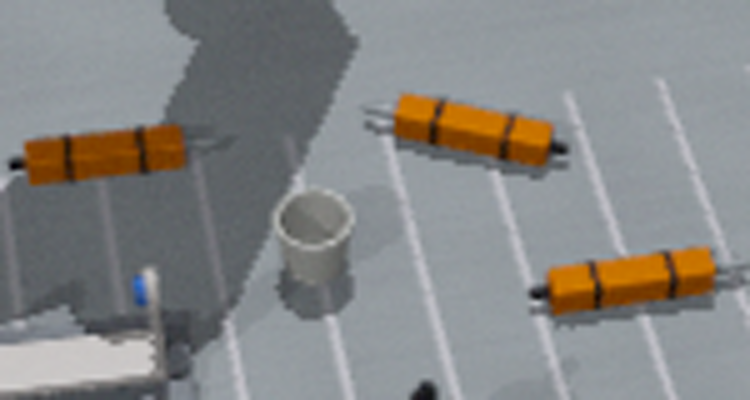

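Candidates for the spindle, as scene pixels (row, col): A (185, 315) at y≈+0.238, B (154, 286) at y≈+0.147 and C (160, 213) at y≈−0.149. The farthest to the robot's left is A, which is top pixel (196, 188). The crop shows its black fixed tip pointing to −y and its plunger pointing to +y. Next I measure it and the holder.

```bash
cat >> h.py <<'E'
def sleeve(s,lo,hi):
    W=cloud(s); im=cv2.cvtColor(s["image"],cv2.COLOR_RGB2HSV)
    m=(im[...,0]<20)&(im[...,1]>150)
    m&=np.all((W>lo)&(W<hi),-1)
    return W,m
E
python3 - <<'E'
from h import *
for n in ["scene0","top0"]:
    s={k:(v if v.ndim else v.item()) for k,v in np.load(f"pics/{n}.npz").items()}
    W,m=sleeve(s,[.45,.12,.018],[.65,.36,.06])
    P=W[m]; P=P[P[:,2]>np.percentile(P[:,2],60)-.004]
    top=P
    (c,sz,a)=cv2.minAreaRect((P[:,:2]*1000).astype(np.float32)); 
    print(n,len(P),"rect",c,sz,a,"z",np.percentile(P[:,2],[10,50,90]).round(4))
    # pca
    u,S,V=np.linalg.svd(P[:,:2]-P[:,:2].mean(0)); print("dir",V[0],P[:,:2].mean(0))
    # holder blobs
    hsv=cv2.cvtColor(s["image"],cv2.COLOR_RGB2HSV)
    box=np.all((W>[.4,-.42,.008])&(W<[.68,-.06,.16]),-1)
    b=box&(hsv[...,0]>105)&(hsv[...,0]<130)&(hsv[...,1]>140)
    l,lab,stt,cc=cv2.connectedComponentsWithStats(b.astype(np.uint8))
    for i in range(1,l):
        if stt[i,4]>3: print("blue",stt[i,4],cc[i].round(1),np.nanmedian(W[lab==i],0).round(4))
    # white crossbar
    wz=box&(W[...,2]>.024)&(W[...,2]<.038)
    Q=W[wz]; print("bar",len(Q),cv2.minAreaRect((Q[:,:2]*1000).astype(np.float32)),Q[:,2].mean())
    wz=box&(W[...,2]>.006)&(W[...,2]<.016)
    hi=W[box&(W[...,2]>.085)]
    for q in (hi[hi[:,1]>-.24],hi[hi[:,1]<-.24]): print("up",len(q),q.mean(0).round(4),q.min(0).round(3),q.max(0).round(3))
    save(s,n+"hold",(150,230,150,240) if n=="scene0" else (170,225,260,360),6)
E
```

```text
scene0 153 rect (536.2813720703125, 234.6859588623047) (126.97144317626953, 32.60452651977539) 89.88276672363281 z [0.0261 0.0295 0.0327]
dir [-0.0266899  -0.99964376] [0.53658545 0.23228906]
blue 9 [217.4 187.7] [ 0.5443 -0.1462  0.113 ]
blue 12 [173.5 192.5] [ 0.536  -0.3051  0.1134]
bar 463 ((533.18701171875, -241.620361328125), (218.78643798828125, 51.03424835205078), 87.68936157226562) 0.030139884663316553
up 40 [ 0.5462 -0.1397  0.1127] [ 0.526 -0.149  0.09 ] [ 0.559 -0.133  0.126]
up 48 [ 0.5369 -0.3096  0.1119] [ 0.521 -0.317  0.087] [ 0.55  -0.3    0.129]
top0 146 rect (532.392822265625, 234.9547882080078) (25.222949981689453, 124.68895721435547) 0.14925973117351532 z [0.0267 0.0299 0.0357]
dir [-0.02287425 -0.99973835] [0.53200807 0.2388533 ]
blue 4 [288.  193.5] [ 0.5371 -0.1466  0.1161]
blue 9 [329.6 196.2] [ 0.5283 -0.3052  0.1151]
bar 402 ((531.749267578125, -232.11773681640625), (83.89295959472656, 238.2723846435547), 0.09502234309911728) 0.030392365495299622
up 35 [ 0.5367 -0.1378  0.1158] [ 0.521 -0.147  0.095] [ 0.554 -0.131  0.127]
up 43 [ 0.5273 -0.309   0.1128] [ 0.511 -0.317  0.09 ] [ 0.545 -0.301  0.128]
```

View pics/scene0hold.png

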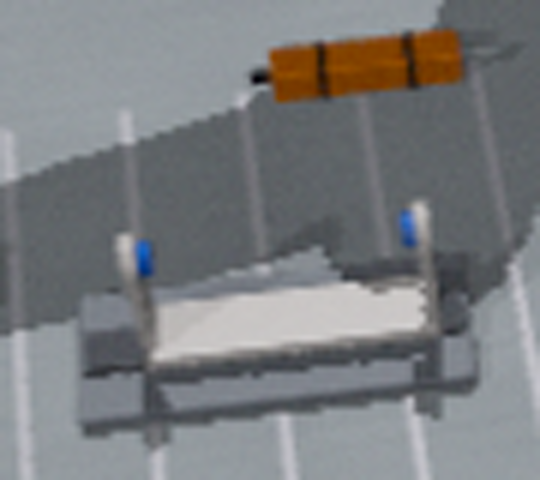

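Call:
servo_tool(
  motion=[
    {"linear": [0.039,0.029,0.005],"angular": [0,0,7.35],"fingers": 100},
    {"linear": [0.039,0.029,0.005],"angular": [0,0,7.35],"fingers": 100},
    {"linear": [0.039,0.029,0.005],"angular": [0,0,7.35],"fingers": 100},
    {"linear": [0.039,0.029,0.005],"angular": [0,0,7.35],"fingers": 100},
    {"linear": [0.039,0.029,0.005],"angular": [0,0,7.35],"fingers": 100},
  ],
)

```text
clock: 0.95
position: [0.337, -0.3336, 0.2294]
eef_rot: [[0.806, -0.0, 0.591], [-0.591, -0.002, 0.806], [0.001, -1.0, -0.002]]
wrist_force: [0.7, -0.8, -1.1]
gripper_width: 1.005
```

Call:
servo_tool(
  motion=[
    {"linear": [0.039,0.029,0.005],"angular": [0,0,7.35],"fingers": 100},
    {"linear": [0.039,0.029,0.005],"angular": [0,0,7.35],"fingers": 100},
    {"linear": [0.039,0.029,0.005],"angular": [0,0,7.35],"fingers": 100},
    {"linear": [0.039,0.029,0.005],"angular": [0,0,7.35],"fingers": 100},
    {"linear": [0.039,0.029,0.005],"angular": [0,0,6.5],"fingers": 100},
  ],
)

```text
clock: 1.45
position: [0.5358, -0.1838, 0.2562]
eef_rot: [[1.0, 0.004, -0.021], [0.021, -0.003, 1.0], [0.004, -1.0, -0.003]]
wrist_force: [0.6, -1.2, 1.0]
gripper_width: 0.995
```

```bash
python3 - <<'E'
from h import *
s=optics.snapshot("wrist"); save(s,"w1",None,1.5)
np.savez("pics/w1.npz",**{k:np.array(v) for k,v in s.items()})
x=ctrl.sense(); print(x["position"],x["clock"],x["dq"].round(3))
E
```

```text
[ 0.54187903 -0.17874911  0.25594285] 1.5 [-0.07  -0.049 -0.117 -0.009 -0.043  0.079]
```

View pics/w1.png

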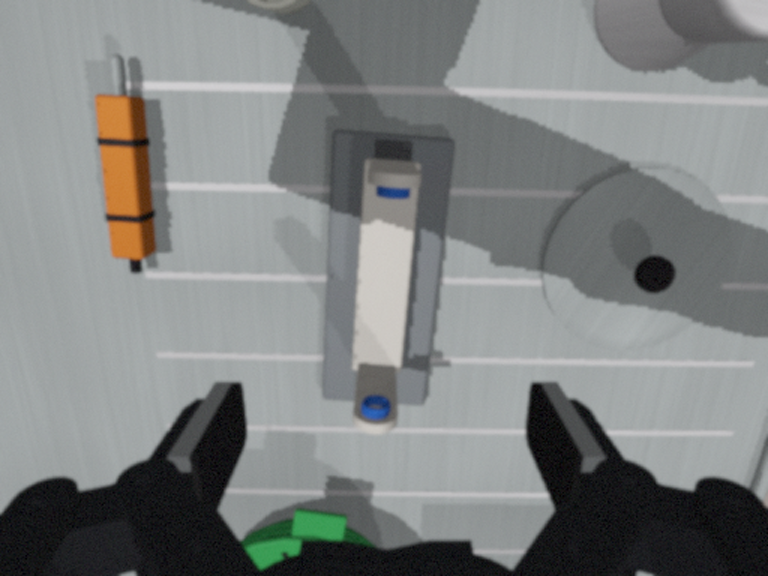

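The wrist view (768x576) shows the grey holder base running from (395, 135) to (375, 400). The near-edge (+y) blue cup is at (393, 190) and the −y cup, seen into its bore, is at (375, 407). The decoy is at the left.

```bash
python3 - <<'E'
from h import *
for k in range(2):
    s=optics.snapshot("wrist")
    W=cloud(s); hsv=cv2.cvtColor(s["image"],cv2.COLOR_RGB2HSV)
    b=(hsv[...,0]>105)&(hsv[...,0]<130)&(hsv[...,1]>140)&(W[...,2]>.08)
    l,lab,stt,cc=cv2.connectedComponentsWithStats(b.astype(np.uint8))
    for i in range(1,l):
        if stt[i,4]>20: print("blue",stt[i,4],cc[i].round(1),np.nanmedian(W[lab==i],0).round(4),np.nanpercentile(W[lab==i],5,axis=0).round(4),np.nanpercentile(W[lab==i],95,axis=0).round(4))
    box=np.all((W>[.4,-.42,-.05])&(W<[.68,-.06,.16]),-1)
    f=W[np.all((W>[.62,-.3,-.05])&(W<[.7,-.1,.02]),-1)]; print("table z",np.median(f[:,2]))
    for nm,a,c in (("base",.008,.016),("bar",.026,.035)):
        q=W[box&(W[...,2]>a)&(W[...,2]<c)]
        print(nm,len(q),cv2.minAreaRect((q[:,:2]*1000).astype(np.float32)),np.median(q[:,2]))
    hi=box&(W[...,2]>.085)
    for q in (W[hi&(W[...,1]>-.23)],W[hi&(W[...,1]<-.23)]): print("up",len(q),np.percentile(q,2,axis=0).round(4),np.percentile(q,98,axis=0).round(4))
print(ctrl.sense()["dq"].round(4), ctrl.sense()["position"])
np.savez("pics/w2.npz",**{k:np.array(v) for k,v in s.items()}); save(s,"w2",(70,300,170,330),3.4)
E
```

```text
blue 87 [254.7 134. ] [ 0.5394 -0.1453  0.1152] [ 0.5309 -0.1473  0.1116] [ 0.5471 -0.1433  0.117 ]
blue 197 [242.6 275.9] [ 0.5305 -0.3046  0.1114] [ 0.522  -0.3086  0.0974] [ 0.5386 -0.302   0.1163]
table z 0.0006965758039949033
base 7660 ((581.9096069335938, -240.376708984375), (249.62258911132812, 194.21580505371094), 86.8733139038086) 0.012470591635207029
bar 4027 ((535.5335693359375, -225.21200561523438), (184.3350067138672, 44.08359146118164), 86.86577606201172) 0.030558856726348116
up 612 [ 0.5251 -0.1486  0.0885] [ 0.5555 -0.1326  0.1229]
up 670 [ 0.5147 -0.317   0.0869] [ 0.5467 -0.302   0.1225]
blue 88 [258.2 131.2] [ 0.5388 -0.1454  0.1153] [ 0.5313 -0.1472  0.1115] [ 0.5474 -0.1433  0.1169]
blue 201 [246.7 273.9] [ 0.5306 -0.3046  0.1111] [ 0.522  -0.3084  0.0978] [ 0.5386 -0.3017  0.1163]
table z 0.0006852443502532446
base 7683 ((534.8045043945312, -238.1787567138672), (250.44647216796875, 100.04659271240234), 86.91678619384766) 0.012464432547622528
bar 4079 ((535.5665283203125, -225.03091430664062), (184.11135864257812, 44.097412109375), 86.89476013183594) 0.030517708078212247
up 619 [ 0.5245 -0.1487  0.0881] [ 0.5557 -0.1325  0.123 ]
up 670 [ 0.5147 -0.3169  0.0873] [ 0.5466 -0.3018  0.1223]
[-0.0599 -0.03   -0.0486  0.0083 -0.0173  0.0054] [ 0.53641974 -0.18311187  0.25518099]
```

View pics/w2.png

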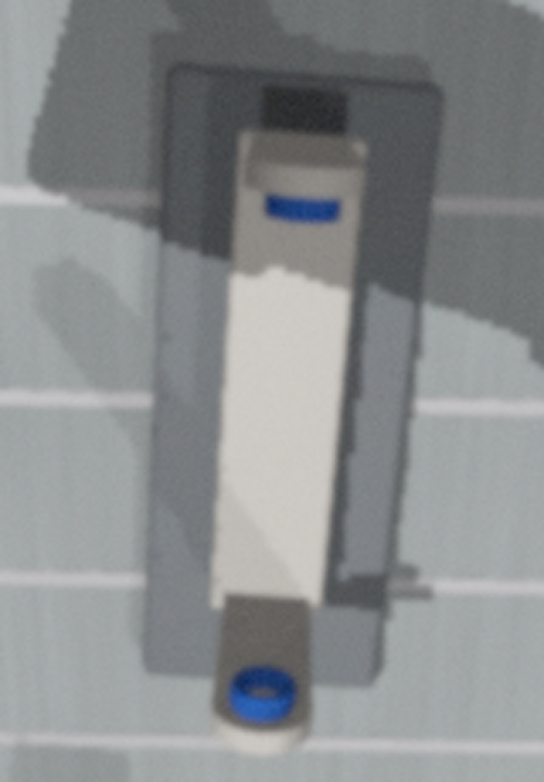

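Call:
servo_tool(
  motion=[
    {"linear": [0,0.044,0],"angular": [0,0,0],"fingers": 100},
    {"linear": [0,0.044,0],"angular": [0,0,0],"fingers": 100},
    {"linear": [0,0.044,-0.005],"angular": [0,0,0],"fingers": 100},
    {"linear": [0,0.044,-0.005],"angular": [0,0,-0.5],"fingers": 100},
    {"linear": [0,0.044,-0.005],"angular": [0,0,-0.5],"fingers": 100},
  ],
)

```text
clock: 2.1
position: [0.5333, 0.0332, 0.2391]
eef_rot: [[1.0, 0.003, 0.019], [-0.019, -0.006, 1.0], [0.003, -1.0, -0.006]]
wrist_force: [1.0, 0.8, 0.2]
gripper_width: 0.998
```

Call:
servo_tool(
  motion=[
    {"linear": [0,0.044,-0.005],"angular": [0,0,-0.5],"fingers": 70},
    {"linear": [0,0.044,-0.005],"angular": [0,0,-0.5],"fingers": 70},
    {"linear": [0,0.044,-0.005],"angular": [0,0,0],"fingers": 70},
    {"linear": [0,0.03,0],"angular": [0,0,0],"fingers": 70},
    {"linear": [0,0.01,0],"angular": [0,0,0],"fingers": 70},
  ],
)

```text
clock: 2.6
position: [0.5294, 0.2082, 0.2231]
eef_rot: [[0.999, 0.001, 0.046], [-0.046, -0.008, 0.999], [0.001, -1.0, -0.008]]
wrist_force: [-0.6, -0.1, -0.7]
gripper_width: 0.696
```

```bash
cat >> h.py <<'E'
def fit_sleeve(s,lo,hi,verbose=True):
    W,m=sleeve(s,lo,hi)
    zt=np.percentile(W[m][:,2],75)
    k=m&(abs(W[...,2]-zt)<.005); k=cv2.morphologyEx(k.astype(np.uint8),cv2.MORPH_CLOSE,np.ones((7,7)))>0
    k&=abs(W[...,2]-zt)<.005
    P=W[k]; (c,sz,a)=cv2.minAreaRect((P[:,:2]*1000).astype(np.float32))
    V=np.linalg.svd(P[:,:2]-P[:,:2].mean(0),full_matrices=False)[2][0]; V=V*np.sign(V[1])
    print("sleeve",len(P),np.round(c,1),np.round(sz,1),round(a,2),"ztop",round(zt,4),"dir",V.round(4),"mean",P.mean(0).round(4))
E
python3 - <<'E'
from h import *
for i in range(2):
    s=optics.snapshot("wrist"); fit_sleeve(s,[.45,.12,.01],[.65,.36,.06])
    W=cloud(s); f=W[np.all((W>[.57,.15,-.05])&(W<[.62,.3,.02]),-1)]; print("table",np.median(f[:,2]))
save(s,"w3",None,1.5)
x=ctrl.sense(); print(x["clock"],x["position"],x["eef_rot"].round(4).tolist(),x["dq"].round(3),x["joints"].round(3),x["wrist_force"])
E
```

```text
sleeve 2714 [534.  235.8] [128.3  26. ] 88.75 ztop 0.029 dir [0.0228 0.9997] mean [0.5341 0.2394 0.0285]
table 0.0005619462938236675
sleeve 2721 [533.6 235. ] [129.   25.7] 88.25 ztop 0.029 dir [0.0246 0.9997] mean [0.5341 0.2397 0.0285]
table 0.0005709020936863207
2.7 [0.52966151 0.20680324 0.22308087] [[0.9989, 0.0006, 0.046], [-0.046, -0.0086, 0.9989], [0.001, -1.0, -0.0086]] [-0.04  -0.011 -0.01   0.004 -0.018 -0.014] [ 0.377  0.375  0.24   1.438 -0.008  1.994] [ 0.57793932 -0.04672767  0.14302662]
```

View pics/w3.png

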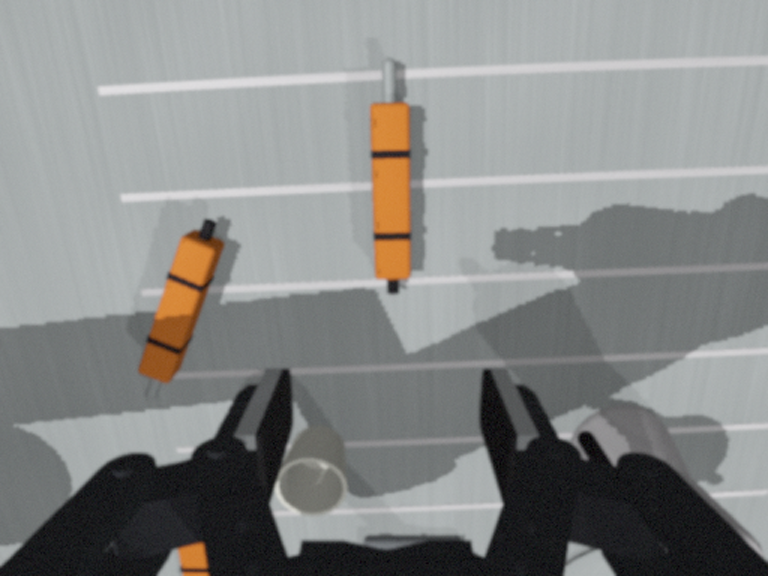

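The wrist view confirms the choice: the plunger is up (+y) at (390, 80), the black tip is at (393, 287), and the sleeve centre is at (391, 190). Decoy B is at (180, 305). Now I descend.

Call:
servo_tool(
  motion=[
    {"linear": [0.004,0.028,-0.03],"angular": [0.5,0,1.3],"fingers": 70},
    {"linear": [0,0,-0.04],"angular": [0,0,0],"fingers": 70},
    {"linear": [0,0,-0.04],"angular": [0,0,0],"fingers": 70},
    {"linear": [0,0,-0.03],"angular": [0,0,0],"fingers": 70},
    {"linear": [0,0,0],"angular": [0,0,0],"fingers": 70},
  ],
)

```text
clock: 3.2
position: [0.5365, 0.2245, 0.0829]
eef_rot: [[0.999, 0.008, 0.037], [-0.037, -0.001, 0.999], [0.008, -1.0, -0.001]]
wrist_force: [-1.0, -0.6, -0.5]
gripper_width: 0.698
```

```bash
python3 - <<'E'
from h import *
s=optics.snapshot("wrist"); fit_sleeve(s,[.45,.12,.01],[.65,.36,.06])
save(s,"w4",None,1.5)
x=ctrl.sense(); print(x["clock"],x["position"],x["eef_rot"].round(4).tolist(),x["dq"].round(3),x["wrist_force"])
E
```

```text
sleeve 6239 [533.5 235.6] [129.6  26.4] 88.61 ztop 0.0289 dir [0.024  0.9997] mean [0.534  0.2415 0.0285]
3.25 [0.53800384 0.22492945 0.0852774 ] [[0.9992, 0.0116, 0.0371], [-0.0371, 0.0002, 0.9993], [0.0116, -0.9999, 0.0006]] [ 0.013 -0.036  0.079  0.023  0.008  0.003] [-0.51322497  0.01224953 -0.71748692]
```

View pics/w4.png

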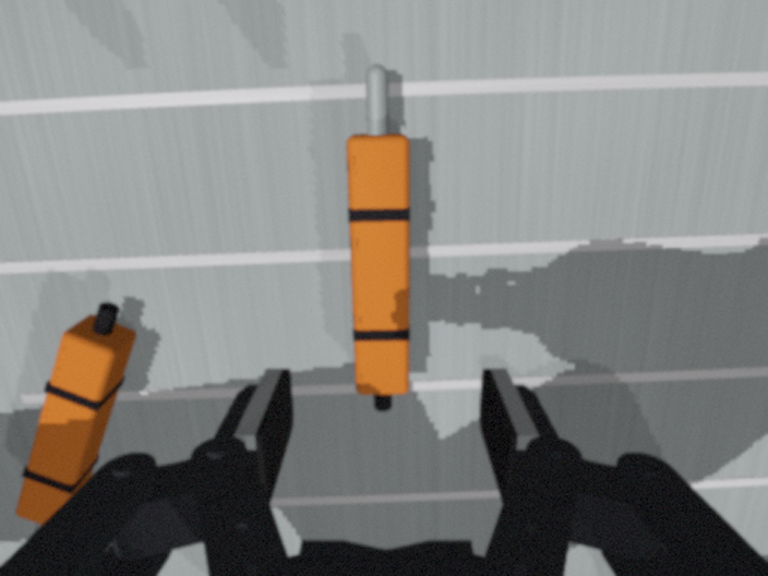

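Call:
servo_tool(
  motion=[
    {"linear": [-0.004,0.011,0],"angular": [0,0.6,0.7],"fingers": 70},
    {"linear": [-0.002,0.003,-0.01],"angular": [0,0.3,0.2],"fingers": 70},
    {"linear": [0,0,-0.02],"angular": [0,0,0],"fingers": 70},
    {"linear": [0,0,-0.01],"angular": [0,0,0],"fingers": 70},
  ],
)

```text
clock: 3.65
position: [0.5388, 0.2406, 0.0535]
eef_rot: [[1.0, 0.01, 0.024], [-0.024, 0.007, 1.0], [0.01, -1.0, 0.007]]
wrist_force: [0.3, -0.2, -0.4]
gripper_width: 0.702
```

```bash
python3 - <<'E'
from h import *
x=ctrl.sense(); print(x["clock"],x["position"],x["eef_rot"].round(4).tolist(),x["dq"].round(3),x["wrist_force"])
E
```

```text
3.65 [0.53880297 0.24058063 0.05346667] [[0.9997, 0.0103, 0.0239], [-0.0239, 0.0071, 0.9997], [0.0101, -0.9999, 0.0073]] [ 0.004  0.067 -0.082 -0.216  0.002  0.001] [ 0.31367255 -0.20263045 -0.35356683]
```

Call:
servo_tool(
  motion=[
    {"linear": [-0.005,-0.004,-0.01],"angular": [-0.4,0.6,0],"fingers": 70},
    {"linear": [0,0,-0.01],"angular": [0,0,0],"fingers": 70},
    {"linear": [0,0,0],"angular": [0,0,0],"fingers": 70},
  ],
)

```text
clock: 3.95
position: [0.5338, 0.2369, 0.0328]
eef_rot: [[1.0, 0.0, 0.023], [-0.023, -0.0, 1.0], [0.0, -1.0, -0.0]]
wrist_force: [0.1, -0.1, 0.1]
gripper_width: 0.701
```

Call:
servo_tool(
  motion=[
    {"linear": [0,0,0],"angular": [0,0,0],"fingers": 70},
  ],
)

```text
clock: 4.05
position: [0.5339, 0.237, 0.0329]
eef_rot: [[1.0, 0.0, 0.023], [-0.023, -0.0, 1.0], [0.0, -1.0, -0.0]]
wrist_force: [-0.3, -0.2, 1.2]
gripper_width: 0.7
```

Call:
servo_tool(
  motion=[
    {"linear": [0,-0.001,-0.015],"angular": [0,0,0],"fingers": 70},
    {"linear": [0,0,-0.013],"angular": [0,0,0],"fingers": 70},
    {"linear": [0,0,0],"angular": [0,0,0],"fingers": 70},
    {"linear": [0,0,0],"angular": [0,0,0],"fingers": 70},
  ],
)

```text
clock: 4.45
position: [0.5355, 0.2368, 0.0058]
eef_rot: [[1.0, 0.004, 0.023], [-0.023, 0.002, 1.0], [0.004, -1.0, 0.002]]
wrist_force: [-0.4, 0.4, 0.2]
gripper_width: 0.701
```

Call:
servo_tool(
  motion=[
    {"linear": [-0.001,-0.001,-0.003],"angular": [0,0.2,0],"fingers": 70},
    {"linear": [0,0,0],"angular": [0,0,0],"fingers": 0},
    {"linear": [0,0,0],"angular": [0,0,0],"fingers": 0},
    {"linear": [0,0,0],"angular": [0,0,0],"fingers": 0},
    {"linear": [0,0,0],"angular": [0,0,0],"fingers": 0},
  ],
  force=90,
)

```text
clock: 4.95
position: [0.5357, 0.2363, 0.0045]
eef_rot: [[1.0, 0.002, 0.023], [-0.023, 0.003, 1.0], [0.002, -1.0, 0.003]]
wrist_force: [-0.4, -0.0, -0.7]
gripper_width: 0.016
```

```bash
python3 - <<'E'
from h import *
s=optics.snapshot("wrist"); fit_sleeve(s,[.45,.12,.01],[.65,.36,.06]); save(s,"w5",None,1.5)
x=ctrl.sense(); print(x["clock"],x["position"],x["eef_rot"].round(4).tolist(),x["dq"].round(3),x["wrist_force"],x["gripper_width"])
E
```

```text
sleeve 6999 [533.8 235.7] [129.9  27.1] 88.67 ztop 0.0288 dir [0.0141 0.9999] mean [0.5346 0.2664 0.0284]
5.0 [0.53573003 0.23626767 0.00446996] [[0.9997, 0.0025, 0.0229], [-0.0229, 0.0027, 0.9997], [0.0024, -1.0, 0.0028]] [ 0.001  0.002 -0.003 -0.001 -0.001 -0.001] [ 0.07099811 -0.23170869 -0.6819184 ] -0.00440583576249394
```

View pics/w5.png

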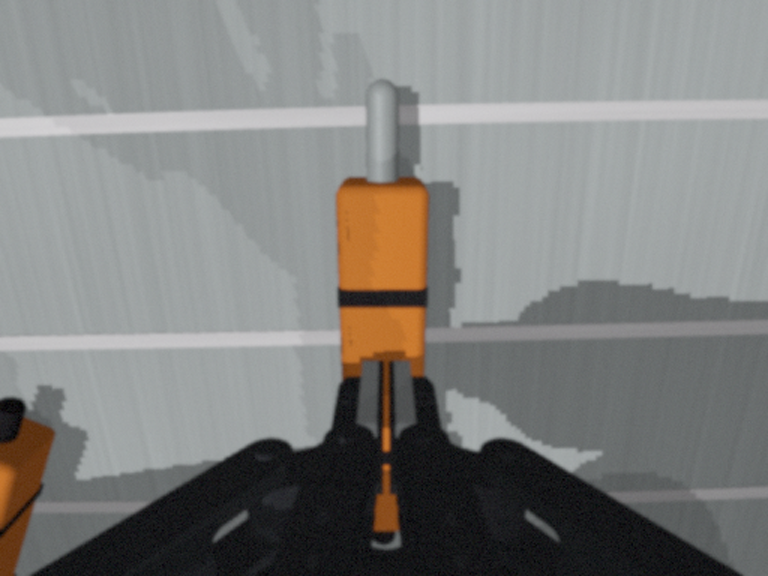

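The gripper reads shut (0) and appears to lie over the sleeve, with the orange showing in the gap between the fingers. I check the tip height from depth and the other cameras.

```bash
python3 - <<'E'
from h import *
s=optics.snapshot("wrist"); W=cloud(s)
for (r,c) in [(240,245),(245,250),(250,268),(260,250),(270,268),(285,250),(260,235),(300,258),(330,257),(200,255),(247,258)]:
    print(r,c,W[r,c].round(4))
t=optics.snapshot("scene"); p=proj(t,[.5357,.2363,.0045])[0]; print(p); r,c=int(p[1]),int(p[0])
save(t,"s5",(r-55,r+35,c-60,c+60),6); print(np.nanmedian(W[...,2]))
u=optics.snapshot("top"); p=proj(u,[.5357,.2363,.0045])[0]; r,c=int(p[1]),int(p[0]);save(u,"t5",(r-45,r+45,c-60,c+60),6)
E
```

```text
240 245 [0.5292 0.2439 0.0284]
245 250 [0.532  0.2475 0.0405]
250 268 [0.54   0.2471 0.0447]
260 250 [0.5322 0.2476 0.0539]
270 268 [0.5395 0.2472 0.0611]
285 250 [0.5325 0.2461 0.0693]
260 235 [0.5253 0.2431 0.046 ]
300 258 [0.5353 0.2396 0.0697]
330 257 [0.5339 0.1881 0.0276]
200 255 [0.5346 0.265  0.029 ]
247 258 [0.5356 0.2467 0.0411]
[315.81247986 187.77092383]
0.0007619973280545145
```

View pics/s5.png

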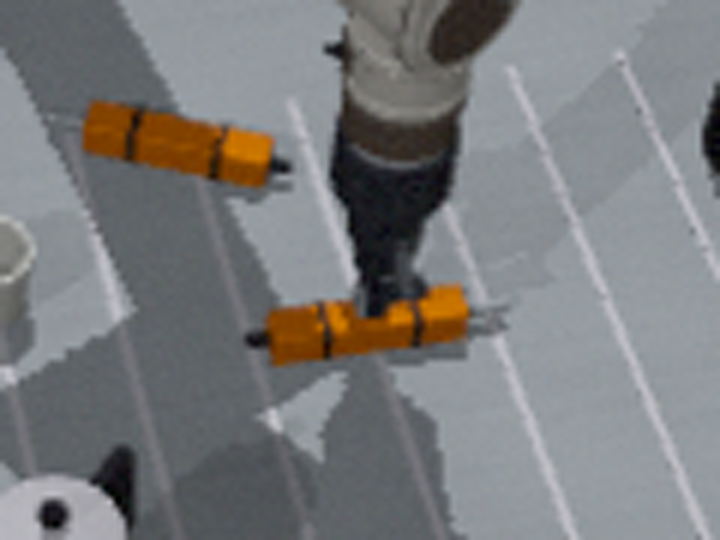

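View pics/t5.png

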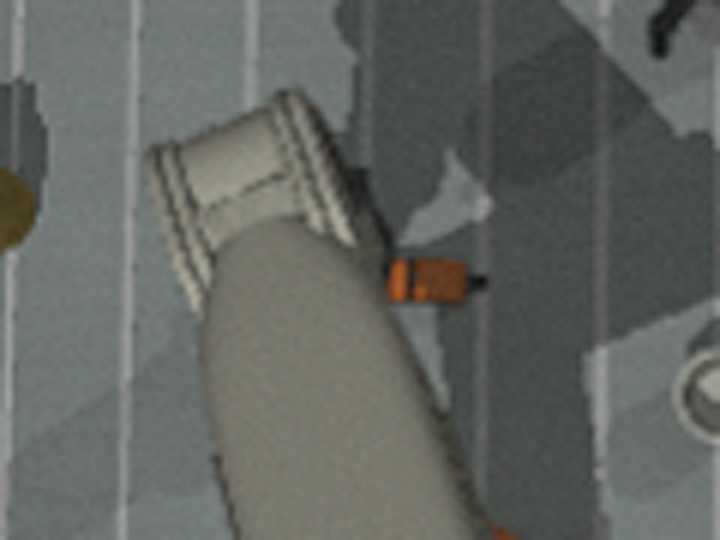

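```bash
python3 - <<'E'
from h import *
s=optics.snapshot("wrist"); W=cloud(s); save(s,"w6",(225,384,190,320),5)
np.savez("pics/w6.npz",**{k:np.array(v) for k,v in s.items()})
for r in range(232,330,6): print(r,[ (W[r,c]*1000).round(0).astype(int).tolist() if np.isfinite(W[r,c,0]) else None for c in (228,236,244,250,257,264,270,278,286)])
print(np.linalg.inv(np.array(s["world_to_cam"])).round(3).tolist(), ctrl.sense()["gripper_width"],ctrl.sense()["wrist_force"],ctrl.sense()["joints"].round(4))
# open-state fingertips
d=np.load("pics/w1.npz"); s={k:(v if v.ndim else v.item()) for k,v in d.items()}
W1=cloud(s); m=np.zeros(W1.shape[:2],bool); m[240:330,100:180]=1; m[240:330,340:430]=1
m&=(W1[...,2]>.2); P=W1[m]-[.5419,-.1787,.2559]; print("open rel",len(P),P.min(0).round(3),P.max(0).round(3))
for r in range(256,300,8): print(r,[(W1[r,c]*1000-[542,-179,256]).round(0).tolist() for c in (120,135,150,158,162,355,365,380)])
E
```

```text
232 [[521, 247, 26], [525, 248, 28], [529, 248, 28], [532, 248, 28], [535, 248, 28], [538, 248, 29], [541, 248, 29], [545, 248, 29], [552, 235, 2]]
238 [[521, 245, 27], [525, 245, 28], [529, 245, 29], [532, 245, 28], [535, 245, 28], [538, 245, 29], [541, 245, 29], [545, 245, 29], [552, 230, 1]]
244 [[520, 241, 26], [524, 242, 28], [529, 247, 39], [532, 247, 38], [535, 247, 38], [538, 247, 39], [541, 247, 39], [545, 241, 27], [552, 226, -1]]
250 [[520, 237, 26], [524, 238, 28], [529, 247, 45], [532, 247, 44], [535, 247, 45], [538, 247, 45], [541, 247, 44], [545, 238, 28], [552, 222, 0]]
256 [[522, 244, 44], [525, 243, 42], [529, 248, 51], [532, 247, 50], [535, 248, 51], [538, 247, 50], [541, 247, 50], [544, 243, 43], [548, 243, 43]]
262 [[522, 243, 48], [526, 243, 47], [530, 247, 54], [532, 248, 56], [535, 248, 56], [538, 247, 55], [540, 247, 54], [544, 243, 48], [548, 243, 48]]
268 [[523, 243, 53], [526, 243, 52], [530, 247, 59], [532, 248, 60], [535, 248, 60], [538, 247, 60], [540, 247, 60], [544, 243, 52], [547, 242, 52]]
274 [[523, 243, 57], [526, 243, 57], [530, 247, 63], [532, 2
[... 2077 characters left out ...]
], [181.0, -179.0, -255.0]]
272 [[-207.0, -201.0, -256.0], [-55.0, 6.0, 59.0], [-50.0, 5.0, 57.0], [-50.0, -2.0, 47.0], [-50.0, -5.0, 42.0], [35.0, -0.0, 46.0], [36.0, 7.0, 57.0], [41.0, 7.0, 58.0]]
280 [[-62.0, 1.0, 58.0], [-54.0, 5.0, 63.0], [-50.0, 1.0, 57.0], [-50.0, -4.0, 49.0], [-50.0, -8.0, 43.0], [36.0, -4.0, 47.0], [35.0, 4.0, 58.0], [39.0, 8.0, 64.0]]
288 [[-60.0, 1.0, 63.0], [-51.0, 6.0, 69.0], [-50.0, -2.0, 59.0], [-50.0, -8.0, 49.0], [-49.0, -11.0, 45.0], [36.0, -7.0, 48.0], [35.0, 1.0, 60.0], [37.0, 8.0, 69.0]]
296 [[-56.0, 5.0, 73.0], [-50.0, 5.0, 73.0], [-50.0, -5.0, 59.0], [-50.0, -12.0, 50.0], [-50.0, -15.0, 45.0], [36.0, -10.0, 50.0], [36.0, -2.0, 61.0], [35.0, 8.0, 74.0]]
```

View pics/w6.png

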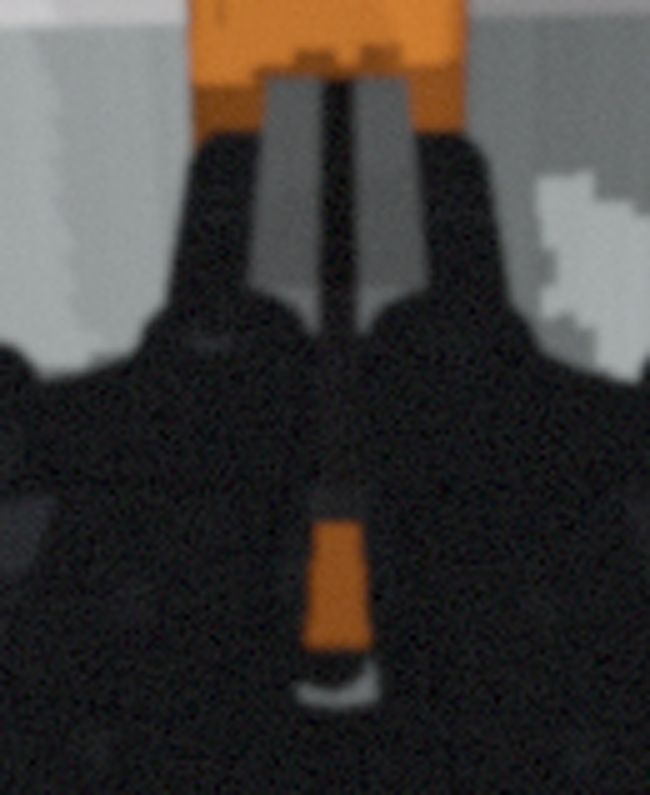

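The tips, shut, are at z≈0.035 while the reported TCP z is 0.0045, so the fingers closed on air just above the sleeve. The real fingertips sit about 31 mm above the reported TCP. The open-gripper picture agrees: tips at +43 mm, which is 13 + 30. I reopen and go lower by that amount, watching the force.

Call:
servo_tool(
  motion=[
    {"linear": [0,0,0.003],"angular": [0,0,0],"fingers": 60},
    {"linear": [-0.001,0,0],"angular": [0,0,0],"fingers": 60},
    {"linear": [0,0,0],"angular": [0,0,0],"fingers": 60},
    {"linear": [0,0,0],"angular": [0,0,0],"fingers": 60},
  ],
)

```text
clock: 5.6
position: [0.5344, 0.2362, 0.0076]
eef_rot: [[1.0, 0.002, 0.023], [-0.023, 0.003, 1.0], [0.002, -1.0, 0.003]]
wrist_force: [0.2, -0.6, 1.0]
gripper_width: 0.596
```

Call:
servo_tool(
  motion=[
    {"linear": [0,0,-0.01],"angular": [0,0,0],"fingers": 60},
    {"linear": [0,0,-0.008],"angular": [0,0,0],"fingers": 60},
    {"linear": [0,0,0],"angular": [0,0,0],"fingers": 60},
  ],
)

```text
clock: 5.9
position: [0.5343, 0.2362, -0.0121]
eef_rot: [[1.0, 0.002, 0.023], [-0.023, 0.003, 1.0], [0.002, -1.0, 0.003]]
wrist_force: [-0.0, 0.7, 0.0]
gripper_width: 0.598
```

```bash
python3 - <<'E'
from h import *
s=optics.snapshot("wrist"); W=cloud(s); save(s,"w7",None,1.5)
for r in range(236,290,6): print(r,[ (W[r,c]*1000).round(0).astype(int).tolist() if np.isfinite(W[r,c,0]) else None for c in (180,190,200,210,256,300,310,320,330)])
x=ctrl.sense(); print(x["clock"],x["position"],x["eef_rot"].round(4).tolist(),x["wrist_force"],x["gripper_width"])
E
```

```text
236 [[493, 241, 1], [498, 241, 2], [504, 241, 1], [509, 241, 2], [533, 254, 27], [556, 240, 2], [562, 240, 1], [567, 240, 1], [572, 239, 1]]
242 [[493, 238, 1], [498, 238, 2], [503, 238, 1], [509, 238, 2], [533, 251, 28], [556, 236, 0], [562, 236, 1], [567, 236, 1], [573, 235, 0]]
248 [[492, 233, 0], [504, 247, 26], [508, 247, 26], [508, 234, 1], [533, 248, 28], [556, 233, 1], [562, 232, 0], [562, 247, 27], [572, 233, 2]]
254 [[492, 231, 1], [505, 247, 31], [508, 246, 28], [508, 230, 0], [533, 245, 29], [557, 229, 1], [562, 229, 0], [561, 246, 32], [565, 246, 31]]
260 [[501, 248, 36], [505, 247, 35], [508, 243, 29], [508, 227, 1], [533, 242, 28], [557, 225, 1], [559, 236, 19], [560, 247, 37], [564, 247, 37]]
266 [[503, 248, 42], [507, 248, 42], [508, 240, 29], [507, 223, 0], [533, 239, 28], [557, 222, 1], [559, 233, 20], [559, 246, 41], [563, 247, 42]]
272 [[504, 248, 46], [508, 248, 47], [508, 237, 29], [507, 219, 1], [533, 237, 29], [557, 217, 0], [559, 230, 20], [559, 244, 43], [562, 247, 47]]
278 [[504, 248, 50], [508, 248, 50], [508, 235, 31], [507, 215, 1], [533, 233, 29], [557, 213, 0], [559, 228, 22], [559, 242, 43], [562, 245, 49]]
284 [[505, 247, 53], [508, 245, 50], [508, 233, 32], [507, 211, 0], [533, 230, 29], [557, 209, 0], [559, 225, 22], [559, 240, 44], [561, 246, 53]]
5.95 [ 0.53443171  0.23619155 -0.01170124] [[0.9997, 0.0023, 0.0229], [-0.0229, 0.0026, 0.9997], [0.0022, -1.0, 0.0027]] [-0.62615142 -0.39786701 -0.42616755] 0.5979454454123546
```

View pics/w7.png

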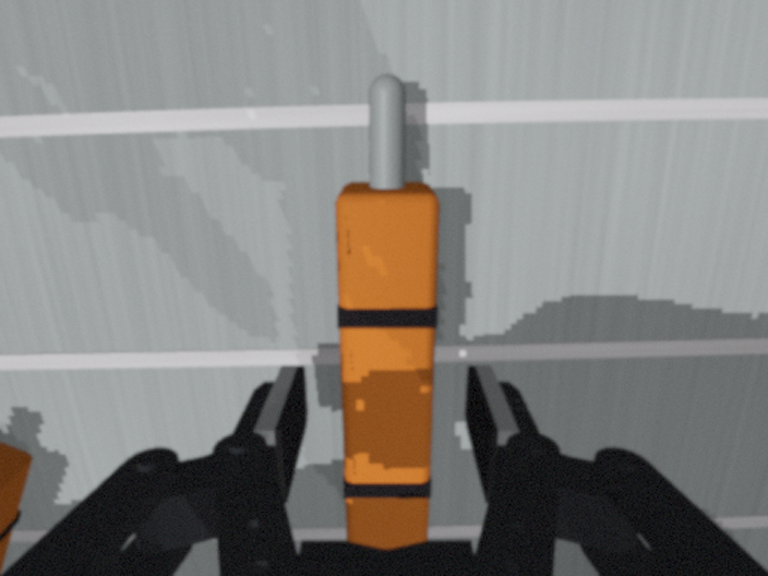

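Call:
servo_tool(
  motion=[
    {"linear": [-0.001,-0.001,-0.01],"angular": [0,0,0],"fingers": 60},
    {"linear": [0,0,-0.006],"angular": [0,0,0],"fingers": 60},
    {"linear": [0,0,0],"angular": [0,0,0],"fingers": 60},
  ],
)

```text
clock: 6.25
position: [0.5332, 0.235, -0.0294]
eef_rot: [[1.0, 0.002, 0.023], [-0.023, 0.002, 1.0], [0.002, -1.0, 0.002]]
wrist_force: [-0.9, 0.5, -0.7]
gripper_width: 0.599
```

Call:
servo_tool(
  motion=[
    {"linear": [0,0,0],"angular": [0,0,0],"fingers": 0},
    {"linear": [0,0,0],"angular": [0,0,0],"fingers": 0},
    {"linear": [0,0,0],"angular": [0,0,0],"fingers": 0},
    {"linear": [0,0,0],"angular": [0,0,0],"fingers": 0},
  ],
  force=90,
)

```text
clock: 6.65
position: [0.5345, 0.2365, -0.0257]
eef_rot: [[1.0, 0.005, 0.023], [-0.023, 0.006, 1.0], [0.005, -1.0, 0.006]]
wrist_force: [0.2, 0.2, -1.2]
gripper_width: 0.312
```

Call:
servo_tool(
  motion=[
    {"linear": [0,0,0.01],"angular": [0,0,0],"fingers": 0},
    {"linear": [0,0,0.03],"angular": [0,0,0],"fingers": 0},
    {"linear": [0,0,0.04],"angular": [0,0,0],"fingers": 0},
    {"linear": [0,0,0.03],"angular": [0,0,0],"fingers": 0},
    {"linear": [0,0,0.01],"angular": [0,0,0],"fingers": 0},
  ],
)

```text
clock: 7.15
position: [0.5302, 0.2343, 0.0954]
eef_rot: [[1.0, -0.004, 0.023], [-0.023, 0.001, 1.0], [-0.004, -1.0, 0.001]]
wrist_force: [-0.5, 0.1, -1.6]
gripper_width: 0.31
```

```bash
python3 - <<'E'
from h import *
s=optics.snapshot("wrist"); W=cloud(s); save(s,"w8",None,1.5)
np.savez("pics/w8.npz",**{k:np.array(v) for k,v in s.items()})
x=ctrl.sense(); print(x["clock"],x["position"],x["eef_rot"].round(4).tolist(),x["wrist_force"],x["gripper_width"],x["dq"].round(3))
for r in range(60,250,12): print(r,[ (W[r,c]*1000).round(0).astype(int).tolist() if np.isfinite(W[r,c,0]) else None for c in (232,240,248,256,264,272,280)])
t=optics.snapshot("scene"); p=proj(t,x["position"])[0]; r,c=int(p[1]),int(p[0])
save(t,"s8",(r-65,r+35,c-60,c+60),6)
E
```

```text
7.2 [0.53068799 0.23451741 0.09604652] [[0.9997, -0.003, 0.0228], [-0.0228, 0.0018, 0.9997], [-0.0031, -1.0, 0.0017]] [0.47887642 0.85839129 0.19049084] 0.3085693746144127 [ 0.     0.031 -0.046 -0.07   0.     0.001]
60 [[512, 331, 0], [518, 331, 0], [528, 324, 139], [531, 323, 141], [534, 323, 140], [542, 330, 1], [548, 330, 1]]
72 [[512, 323, -1], [518, 322, 1], [528, 320, 141], [531, 319, 141], [534, 319, 141], [542, 322, 2], [548, 322, 0]]
84 [[512, 314, -1], [518, 314, 1], [528, 315, 140], [531, 315, 142], [534, 315, 141], [542, 313, 1], [548, 313, -1]]
96 [[511, 305, 0], [517, 305, 2], [528, 311, 139], [531, 311, 140], [534, 311, 141], [542, 304, 0], [548, 304, 1]]
108 [[511, 296, 0], [517, 296, 1], [528, 307, 140], [531, 307, 140], [534, 307, 139], [542, 295, -1], [548, 295, 0]]
120 [[510, 287, 1], [517, 287, 1], [528, 303, 141], [531, 303, 141], [534, 302, 140], [542, 286, 1], [548, 286, 1]]
132 [[522, 299, 146], [525, 299, 146], [528, 299, 146], [531, 299, 145], [534, 299, 146], [537, 299, 146], [539, 299, 145]]
144 [[522, 296, 151], [525, 295, 150], [528, 295, 150], [531, 29
[... 340 characters left out ...]
 150], [527, 282, 149], [530, 282, 151], [533, 282, 150], [536, 282, 151], [539, 282, 150]]
192 [[521, 278, 150], [524, 278, 151], [527, 278, 150], [530, 278, 150], [533, 277, 150], [536, 277, 150], None]
204 [[521, 273, 151], [524, 273, 150], [527, 273, 150], [530, 273, 150], [533, 272, 150], [536, 273, 151], [539, 273, 150]]
216 [[521, 268, 151], [524, 268, 151], [527, 269, 152], [530, 268, 150], [533, 268, 151], [536, 268, 150], [539, 268, 150]]
228 [[521, 263, 151], [524, 263, 151], [527, 263, 151], [530, 264, 152], [533, 263, 151], [536, 263, 150], [539, 263, 152]]
240 [[521, 258, 151], [524, 258, 151], [527, 258, 150], [530, 258, 150], [533, 258, 150], [536, 258, 150], [539, 258, 150]]
```

View pics/w8.png

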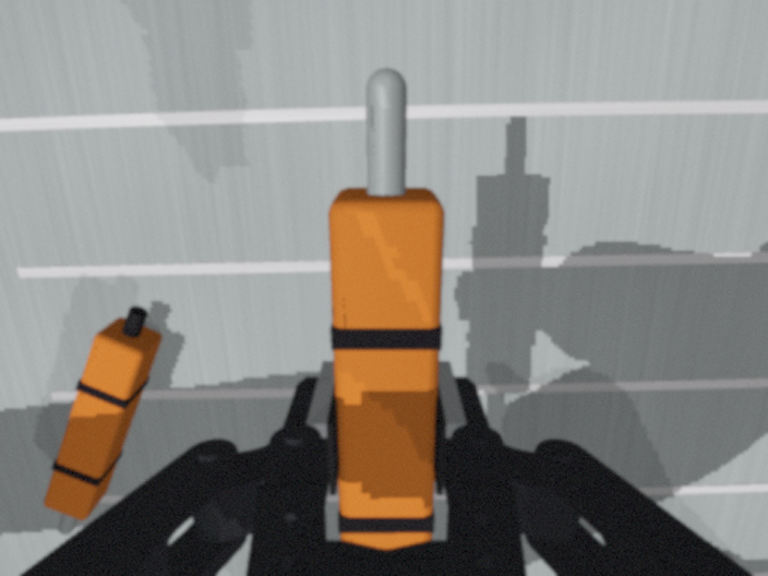

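View pics/s8.png

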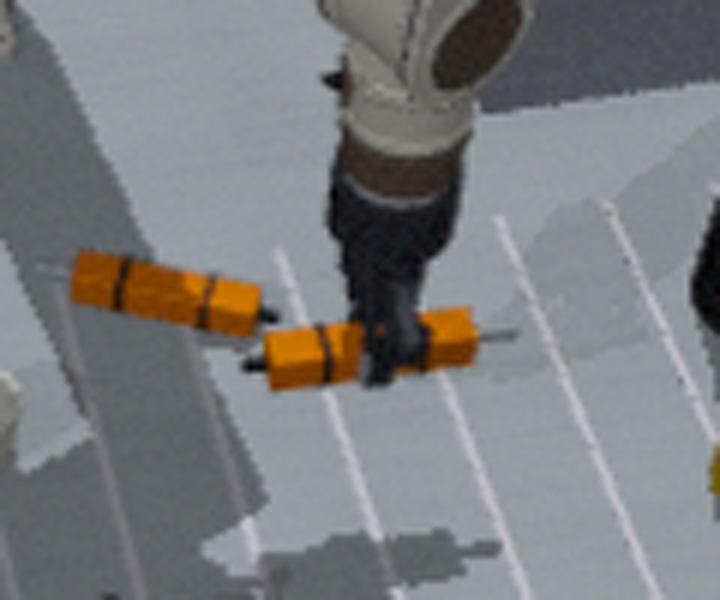

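The spindle is held level: sleeve top at z≈0.1505, and its centre is about the reported TCP xy and +40.5 mm in z. The plunger points to +y. Now I carry it to above the holder with a 16° yaw, so the fixed tip passes on the robot side of the −y upright.

Call:
servo_tool(
  motion=[
    {"linear": [0,-0.01,0.035],"angular": [0,0,0],"fingers": 0},
    {"linear": [0,-0.03,0.025],"angular": [0,0,-1.5],"fingers": 0},
    {"linear": [0,-0.042,0.01],"angular": [0,0,-1.5],"fingers": 0},
    {"linear": [-0.002,-0.042,0],"angular": [0,0,-1.5],"fingers": 0},
    {"linear": [-0.002,-0.042,0],"angular": [0,0,-1.5],"fingers": 0},
  ],
)

```text
clock: 7.75
position: [0.5204, 0.0672, 0.1551]
eef_rot: [[0.993, -0.02, 0.12], [-0.12, -0.002, 0.993], [-0.02, -1.0, -0.004]]
wrist_force: [0.4, -0.1, -0.8]
gripper_width: 0.312
```

Call:
servo_tool(
  motion=[
    {"linear": [-0.002,-0.042,0],"angular": [0,0,-1.5],"fingers": 0},
    {"linear": [-0.002,-0.042,0],"angular": [0,0,-1.5],"fingers": 0},
    {"linear": [-0.002,-0.042,0],"angular": [0,0,-1.5],"fingers": 0},
    {"linear": [-0.002,-0.042,0],"angular": [0,0,-1.5],"fingers": 0},
    {"linear": [-0.002,-0.042,0],"angular": [0,0,-1.5],"fingers": 0},
  ],
)

```text
clock: 8.25
position: [0.5028, -0.1501, 0.1439]
eef_rot: [[0.967, -0.037, 0.252], [-0.252, 0.004, 0.968], [-0.037, -0.999, -0.005]]
wrist_force: [1.1, 0.7, -1.8]
gripper_width: 0.314
```

Call:
servo_tool(
  motion=[
    {"linear": [0.002,-0.03,0.008],"angular": [0,-1,-1.5],"fingers": 0},
    {"linear": [0.002,-0.03,0.006],"angular": [0,-1,-1.5],"fingers": 0},
    {"linear": [0.002,-0.02,0],"angular": [0,0,-1],"fingers": 0},
    {"linear": [0,0,0],"angular": [0,0,0],"fingers": 0},
  ],
)

```text
clock: 8.65
position: [0.5024, -0.2376, 0.1477]
eef_rot: [[0.944, -0.016, 0.331], [-0.331, 0.011, 0.944], [-0.019, -1.0, 0.005]]
wrist_force: [-0.5, 0.4, -0.8]
gripper_width: 0.307
```

Call:
servo_tool(
  motion=[
    {"linear": [0,0,0],"angular": [0,0,0],"fingers": 0},
  ],
)

```text
clock: 8.75
position: [0.5011, -0.2373, 0.1456]
eef_rot: [[0.943, -0.019, 0.332], [-0.331, 0.013, 0.943], [-0.023, -1.0, 0.005]]
wrist_force: [0.0, -0.0, -0.6]
gripper_width: 0.313
```

Call:
servo_tool(
  motion=[
    {"linear": [0.007,-0.01,0],"angular": [-0.7,-1.1,0],"fingers": 0},
    {"linear": [0,0,0],"angular": [0,0,0],"fingers": 0},
    {"linear": [0,0,0],"angular": [0,0,0],"fingers": 0},
  ],
)

```text
clock: 9.05
position: [0.5076, -0.245, 0.1428]
eef_rot: [[0.945, -0.003, 0.328], [-0.328, 0.002, 0.945], [-0.004, -1.0, 0.001]]
wrist_force: [-0.6, 1.0, -0.6]
gripper_width: 0.314
```

```bash
cat >> h.py <<'E'
C=np.array([.5354,-.225,.105]); U=np.array([.0543,.9985,0]); LAT=np.array([.9985,-.0543,0])
def report(tag=None,crop=None,scale=1.5):
    s=optics.snapshot("wrist"); x=ctrl.sense(); W=cloud(s)
    hsv=cv2.cvtColor(s["image"],cv2.COLOR_RGB2HSV)
    print("t",x["clock"].__round__(2),"pos",x["position"].round(4),"ty",x["eef_rot"][:,1].round(4),"yaw",np.degrees(np.arctan2(x["eef_rot"][1,0],x["eef_rot"][0,0])).round(2),"F",x["wrist_force"].round(1),"g",round(x["gripper_width"],3))
    b=(hsv[...,0]>105)&(hsv[...,0]<130)&(hsv[...,1]>140)
    l,lab,stt,cc=cv2.connectedComponentsWithStats(b.astype(np.uint8))
    for i in range(1,l):
        if stt[i,4]>20: print("blue",stt[i,4],cc[i].round(1),np.nanmedian(W[lab==i],0).round(4),np.nanpercentile(W[lab==i],5,axis=0).round(4),np.nanpercentile(W[lab==i],95,axis=0).round(4))
    # sleeve top in hand: orange within .11 of TCP
    T=x["position"]
    m=(hsv[...,0]<20)&(hsv[...,1]>150)&(abs(W[...,2]-(T[2]+.0545))<.006)&(np.linalg.norm(W[...,:2]-T[:2],axis=-1)<.12)
    P=W[m]; 
    V=np.linalg.svd(P[:,:2]-P[:,:2].mean(0),full_matrices=False)[2][0]
    # planar slope
    d=-x["eef_rot"][:,0]; ax=np.array([-x["eef_rot"][1,0],x["eef_rot"][0,0]]); ax/=np.linalg.norm(ax)
    t=(P[:,:2]-T[:2])@ax; lat=(P[:,:2]-T[:2])@np.array([ax[1],-ax[0]])
    sl=np.polyfit(t,P[:,2],1); print("sleeve: n",len(P),"t",np.percentile(t,[1,99]).round(4),"lat",np.percentile(lat,[3,97]).round(4),"ztop",np.median(P[:,2]).round(4),"slope",sl[0].round(4))
    # plunger: region ahead of sleeve
    t=(W[...,:2]-T[:2])@ax; lat=(W[...,:2]-T[:2])@np.array([ax[1],-ax[0]])
    k=(t>.067)&(t<.12)&(abs(lat)<.012)&(abs(W[...,2]-T[2]-.0405)<.012)&~b
    if k.sum()>20:
        Q=W[k]; tt=t[k]; ll=lat[k]; c=np.median(ll)
        print("plunger n",k.sum(),"t",np.percentile(tt,[1,99]).round(4),"lat",np.percentile(ll,[5,95]).round(4),"ztop",np.percentile(Q[:,2],90).round(4))
    nose=np.r_[T[:2]+.095*ax,T[2]+.0405]; tip=np.r_[T[:2]-.08*ax,T[2]+.0405]
    for n,p in (("nose(free)",nose),("tip",tip)): print(n,p.round(4),"s",((p-C)@U).round(4),"lat",((p-C)@LAT).round(4),"z",(p[2]-.105).round(4))
    if tag: save(s,tag,crop,scale)
    return s
E
python3 -c "
from h import *
report('w9')"
```

```text
t 9.1 pos [ 0.5077 -0.245   0.1429] ty [-0.0031  0.0021 -1.    ] yaw -19.15 F [ 0.2  0.2 -1.2] g 0.312
blue 545 [254.   37.6] [ 0.5395 -0.1456  0.1151] [ 0.5306 -0.1489  0.1101] [ 0.5481 -0.1421  0.117 ]
blue 157 [324.7 270. ] [ 0.5371 -0.3035  0.1115] [ 0.5345 -0.3084  0.0991] [ 0.54   -0.2472  0.193 ]
sleeve: n 14184 t [-0.0368  0.064 ] lat [-0.0131  0.0118] ztop 0.1977 slope -0.007
plunger n 1983 t [0.0673 0.0933] lat [-0.0048  0.0039] ztop 0.1888
nose(free) [ 0.5389 -0.1552  0.1834] s 0.0698 lat -0.0003 z 0.0784
tip [ 0.4815 -0.3206  0.1834] s -0.0983 lat -0.0487 z 0.0784
```

View pics/w9.png

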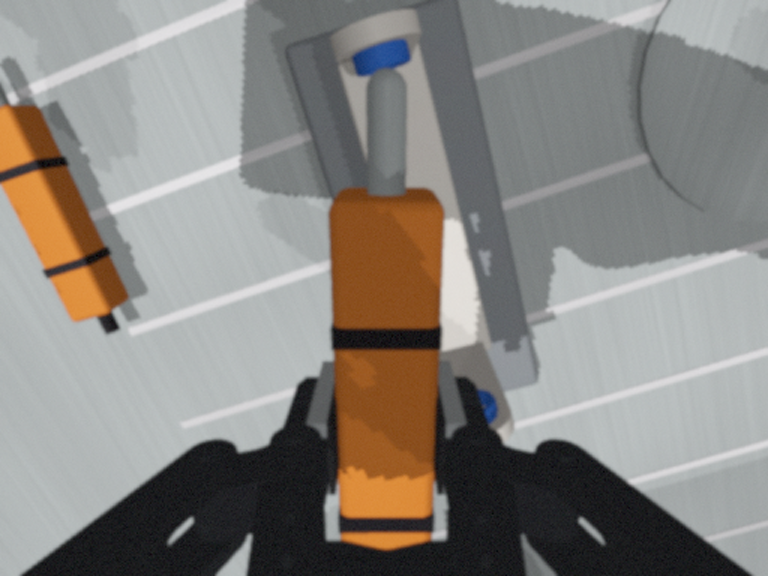

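The wrist view shows the nose at (386, 75) just short of the blue +y cup at (382, 57), and the tip end clear of the −y upright at (485, 405). I descend in line.

Call:
servo_tool(
  motion=[
    {"linear": [0,0,-0.02],"angular": [0,0,0],"fingers": 0},
    {"linear": [0,0,-0.02],"angular": [0,0,0],"fingers": 0},
    {"linear": [0,0,-0.01],"angular": [0,0,0],"fingers": 0},
    {"linear": [0,0,0],"angular": [0,0,0],"fingers": 0},
  ],
)

```text
clock: 9.5
position: [0.5094, -0.243, 0.0934]
eef_rot: [[0.946, 0.001, 0.324], [-0.324, 0.001, 0.946], [0.0, -1.0, 0.001]]
wrist_force: [-0.2, -0.4, -0.0]
gripper_width: 0.308
```

```bash
python3 -c "
from h import *
report()"
```

```text
t 9.55 pos [ 0.5098 -0.2432  0.0942] ty [ 1.6e-03  4.0e-04 -1.0e+00] yaw -18.92 F [ 0.1 -0.1 -1.5] g 0.314
blue 1064 [251.1  30.4] [ 0.5393 -0.1458  0.1148] [ 0.5305 -0.1491  0.1002] [ 0.5481 -0.142   0.1169]
sleeve: n 14182 t [-0.0367  0.064 ] lat [-0.0137  0.0113] ztop 0.1483 slope -0.0067
plunger n 2101 t [0.0673 0.1104] lat [-0.0057  0.0032] ztop 0.1394
nose(free) [ 0.5406 -0.1533  0.1347] s 0.0718 lat 0.0013 z 0.0297
tip [ 0.4839 -0.3189  0.1347] s -0.0965 lat -0.0463 z 0.0297
```

Call:
servo_tool(
  motion=[
    {"linear": [-0.001,-0.003,-0.01],"angular": [0,0,0],"fingers": 0},
    {"linear": [0,0,-0.01],"angular": [0,0,0],"fingers": 0},
    {"linear": [0,0,-0.006],"angular": [0,0,0],"fingers": 0},
    {"linear": [0,0,0],"angular": [0,0,0],"fingers": 0},
  ],
)

```text
clock: 9.95
position: [0.5104, -0.2471, 0.0685]
eef_rot: [[0.946, 0.006, 0.324], [-0.324, -0.002, 0.946], [0.006, -1.0, 0.0]]
wrist_force: [-0.3, -0.5, -1.8]
gripper_width: 0.31
```

```bash
python3 -c "
from h import *
report('w10',(0,160,170,340),4.5)
t=optics.snapshot('scene'); save(t,'s10',(140,230,150,250),7)"
```

```text
t 10.0 pos [ 0.5106 -0.2472  0.0689] ty [ 0.006  -0.0018 -1.    ] yaw -18.9 F [ 0.2 -0.3 -0.8] g 0.312
blue 1476 [242.3  13. ] [ 0.538  -0.1469  0.1142] [ 0.5303 -0.1491  0.0979] [ 0.5477 -0.1425  0.1167]
blue 56 [348.9 360.6] [ 0.5366 -0.303   0.1159] [ 0.5355 -0.3089  0.1132] [ 0.5374 -0.2372  0.1769]
sleeve: n 14189 t [-0.0367  0.0641] lat [-0.0138  0.0112] ztop 0.1234 slope -0.0072
plunger n 2047 t [0.0673 0.104 ] lat [-0.0054  0.0034] ztop 0.1145
nose(free) [ 0.5414 -0.1573  0.1094] s 0.0679 lat 0.0023 z 0.0044
tip [ 0.4847 -0.3229  0.1094] s -0.1005 lat -0.0453 z 0.0044
```

View pics/w10.png

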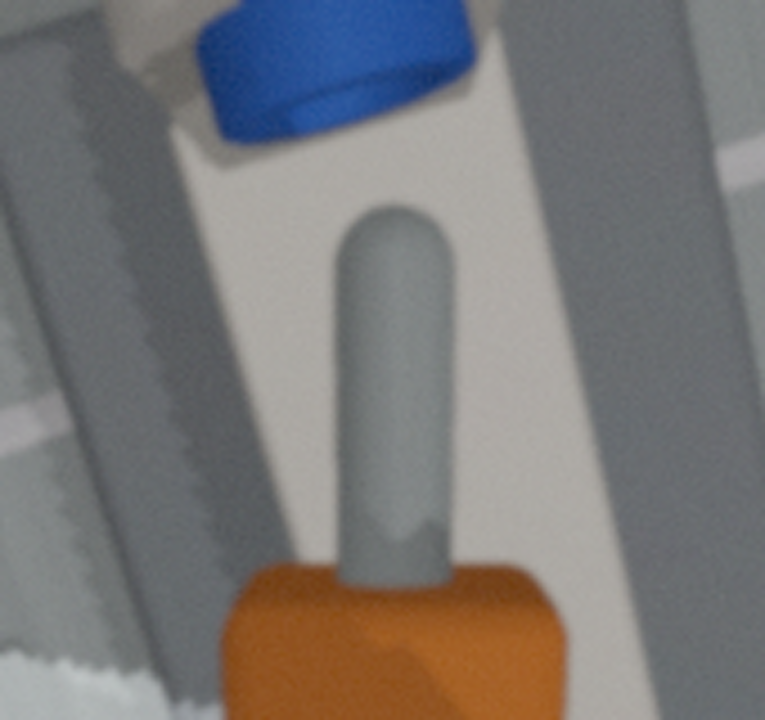

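View pics/s10.png

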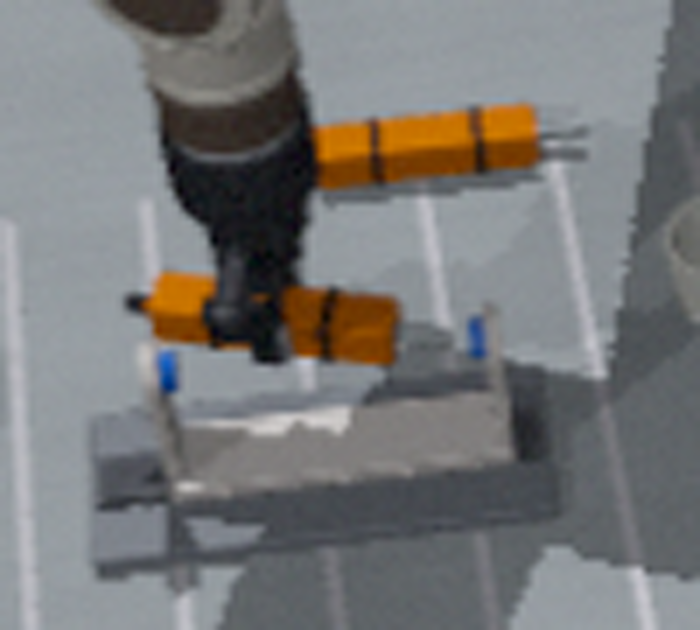

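Call:
servo_tool(
  motion=[
    {"linear": [-0.0015,0,-0.0045],"angular": [0,0.3,0],"fingers": 0},
    {"linear": [0,0,0],"angular": [0,0,0],"fingers": 0},
    {"linear": [0,0,0],"angular": [0,0,0],"fingers": 0},
  ],
)

```text
clock: 10.35
position: [0.51, -0.2477, 0.0654]
eef_rot: [[0.946, 0.003, 0.324], [-0.324, -0.003, 0.946], [0.003, -1.0, -0.002]]
wrist_force: [0.1, 0.4, -1.1]
gripper_width: 0.313
```

```bash
python3 -c "
from h import *
report('w11',(0,160,170,340),4.5)"
```

```text
t 10.4 pos [ 0.5099 -0.2476  0.0653] ty [ 0.0024 -0.0028 -1.    ] yaw -18.9 F [ 0.1  0.9 -1.1] g 0.314
blue 1368 [241.3  11.3] [ 0.5374 -0.1473  0.1137] [ 0.5301 -0.1492  0.098 ] [ 0.5473 -0.143   0.1167]
blue 97 [349.9 364.1] [ 0.5363 -0.3026  0.1151] [ 0.5352 -0.3087  0.1132] [ 0.5376 -0.2375  0.1754]
sleeve: n 14183 t [-0.0366  0.0641] lat [-0.0133  0.0117] ztop 0.1202 slope -0.0097
plunger n 2055 t [0.0673 0.1044] lat [-0.005   0.0039] ztop 0.1112
nose(free) [ 0.5407 -0.1578  0.1058] s 0.0674 lat 0.0016 z 0.0008
tip [ 0.484  -0.3233  0.1058] s -0.101 lat -0.046 z 0.0008
```

View pics/w11.png

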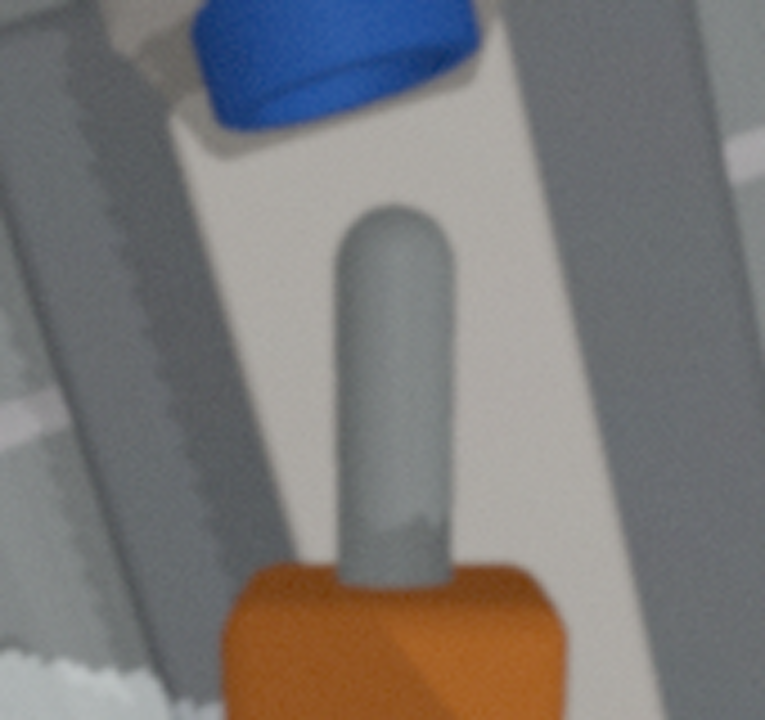

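Nose is on the axis: height within 1 mm, and lateral +1 mm, which suits the tilt. I advance along the cup axis.

Call:
servo_tool(
  motion=[
    {"linear": [0,0.004,0],"angular": [0,0,0],"fingers": 0},
    {"linear": [0,0.004,0],"angular": [0,0,0],"fingers": 0},
    {"linear": [0,0.003,0],"angular": [0,0,0],"fingers": 0},
    {"linear": [0,0,0],"angular": [0,0,0],"fingers": 0},
  ],
)

```text
clock: 10.8
position: [0.5101, -0.2356, 0.0657]
eef_rot: [[0.946, 0.003, 0.324], [-0.324, -0.003, 0.946], [0.004, -1.0, -0.002]]
wrist_force: [0.2, -0.5, -0.5]
gripper_width: 0.311
```

```bash
python3 -c "
from h import *
report('w12',(0,160,170,340),4.5)"
```

```text
t 10.85 pos [ 0.5102 -0.2358  0.0657] ty [ 0.0032 -0.003  -1.    ] yaw -18.89 F [-0.4 -0.9 -0.4] g 0.314
blue 1411 [255.3  41.1] [ 0.5394 -0.1453  0.1149] [ 0.5304 -0.1487  0.1096] [ 0.5482 -0.1419  0.1168]
blue 39 [349.3 360.1] [ 0.5368 -0.3043  0.1015] [ 0.5356 -0.3082  0.1001] [ 0.5377 -0.2255  0.1736]
blue 155 [355.8 376.5] [ 0.5375 -0.3031  0.1136] [ 0.5345 -0.308   0.1105] [ 0.5395 -0.2566  0.1507]
sleeve: n 14217 t [-0.0364  0.0643] lat [-0.0136  0.0114] ztop 0.1206 slope -0.0095
plunger n 2423 t [0.0673 0.1068] lat [-0.0056  0.0098] ztop 0.1151
nose(free) [ 0.5409 -0.1459  0.1062] s 0.0793 lat 0.0012 z 0.0012
tip [ 0.4843 -0.3115  0.1062] s -0.0891 lat -0.0464 z 0.0012
```

View pics/w12.png

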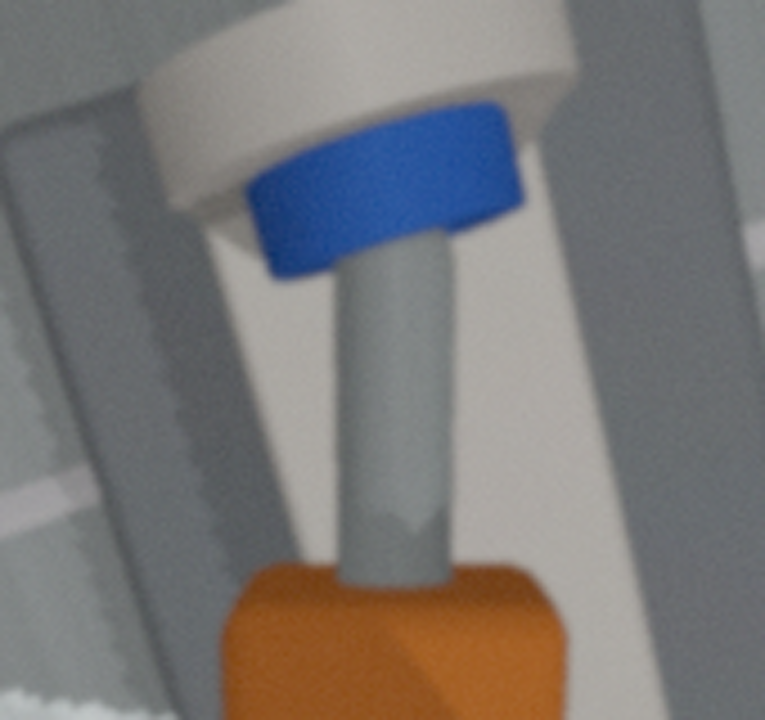

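The nose has gone under the cup rim at (395, 240) with no contact force. I push on along the axis, watching force.

Call:
servo_tool(
  motion=[
    {"linear": [0,0.003,0],"angular": [0,0,0],"fingers": 0},
    {"linear": [0,0.003,0],"angular": [0,0,0],"fingers": 0},
    {"linear": [0,0.002,0],"angular": [0,0,0],"fingers": 0},
    {"linear": [0,0,0],"angular": [0,0,0],"fingers": 0},
  ],
)

```text
clock: 11.25
position: [0.5105, -0.2299, 0.0663]
eef_rot: [[0.946, 0.004, 0.326], [-0.326, -0.009, 0.945], [0.006, -1.0, -0.007]]
wrist_force: [-1.0, -3.6, -0.7]
gripper_width: 0.311
```

```bash
python3 -c "
from h import *
report()"
```

```text
t 11.3 pos [ 0.5104 -0.2299  0.0663] ty [ 0.0037 -0.0085 -1.    ] yaw -19.01 F [ 0.1 -3.8 -1.2] g 0.315
blue 1279 [259.3  58.8] [ 0.5392 -0.1451  0.1149] [ 0.5304 -0.1485  0.1102] [ 0.5481 -0.1419  0.1168]
blue 193 [355.  371.3] [ 0.5379 -0.3026  0.1107] [ 0.5358 -0.3069  0.0995] [ 0.5401 -0.2204  0.1733]
sleeve: n 14176 t [-0.0363  0.0644] lat [-0.0135  0.0115] ztop 0.1211 slope -0.0153
plunger n 1988 t [0.0673 0.1044] lat [-0.0075  0.0107] ztop 0.1171
nose(free) [ 0.5413 -0.1401  0.1068] s 0.0851 lat 0.0013 z 0.0018
tip [ 0.4843 -0.3055  0.1068] s -0.0832 lat -0.0466 z 0.0018
```

Call:
servo_tool(
  motion=[
    {"linear": [0,0.003,0],"angular": [0.4,0,0],"fingers": 0},
    {"linear": [0,0.003,0],"angular": [0.4,0,0],"fingers": 0},
    {"linear": [0,0.003,0],"angular": [0.3,0,0],"fingers": 0},
  ],
)

```text
clock: 11.6
position: [0.5112, -0.2242, 0.0662]
eef_rot: [[0.944, 0.005, 0.329], [-0.329, 0.005, 0.944], [0.003, -1.0, 0.006]]
wrist_force: [1.6, -6.7, -4.7]
gripper_width: 0.316
```

```bash
python3 -c "
from h import *
report()"
```

```text
t 11.65 pos [ 0.5112 -0.2241  0.0661] ty [ 0.005   0.0051 -1.    ] yaw -19.22 F [ 0.5 -6.4 -4.1] g 0.311
blue 1198 [261.2  73.8] [ 0.5393 -0.1451  0.115 ] [ 0.5306 -0.1484  0.1104] [ 0.5482 -0.1419  0.117 ]
blue 173 [355.5 374.2] [ 0.5383 -0.3028  0.1034] [ 0.5359 -0.3076  0.0989] [ 0.5406 -0.2162  0.176 ]
sleeve: n 14191 t [-0.037   0.0636] lat [-0.0134  0.0117] ztop 0.1211 slope -0.0059
plunger n 1443 t [0.0672 0.0986] lat [-0.0092  0.0111] ztop 0.1173
nose(free) [ 0.5425 -0.1344  0.1066] s 0.0908 lat 0.0022 z 0.0016
tip [ 0.4849 -0.2997  0.1066] s -0.0773 lat -0.0464 z 0.0016
```

Call:
servo_tool(
  motion=[
    {"linear": [0,0.002,-0.002],"angular": [0,0,0],"fingers": 0},
    {"linear": [0,0.003,0],"angular": [0,0,0],"fingers": 0},
    {"linear": [0,0.003,0],"angular": [0,0,0],"fingers": 0},
  ],
)

```text
clock: 11.95
position: [0.5123, -0.2214, 0.0651]
eef_rot: [[0.943, 0.007, 0.334], [-0.334, -0.004, 0.943], [0.008, -1.0, -0.001]]
wrist_force: [0.2, -8.1, -1.9]
gripper_width: 0.316
```

```bash
python3 -c "
from h import *
report()"
```

```text
t 12.0 pos [ 0.5124 -0.2212  0.0651] ty [ 0.0074 -0.004  -1.    ] yaw -19.5 F [ 0.1 -8.4 -2.8] g 0.312
blue 1185 [260.7  84. ] [ 0.5394 -0.1451  0.115 ] [ 0.5306 -0.1484  0.1106] [ 0.5482 -0.1419  0.1168]
blue 124 [354.5 377.9] [ 0.5376 -0.3026  0.1019] [ 0.5356 -0.3079  0.0989] [ 0.5402 -0.2123  0.1759]
sleeve: n 14163 t [-0.0367  0.0639] lat [-0.0137  0.0114] ztop 0.1199 slope -0.0111
plunger n 1057 t [0.0671 0.0958] lat [-0.0074  0.0112] ztop 0.1161
nose(free) [ 0.5441 -0.1317  0.1056] s 0.0937 lat 0.0036 z 0.0006
tip [ 0.4857 -0.2966  0.1056] s -0.0742 lat -0.0458 z 0.0006
```

Call:
servo_tool(
  motion=[
    {"linear": [0.001,0.004,0],"angular": [0.3,0,0],"fingers": 0},
    {"linear": [0.0015,0.004,0],"angular": [0.2,0,0],"fingers": 0},
    {"linear": [0.0015,0.004,0],"angular": [0,0,0],"fingers": 0},
  ],
)

```text
clock: 12.3
position: [0.514, -0.2163, 0.0649]
eef_rot: [[0.941, 0.003, 0.339], [-0.339, -0.008, 0.941], [0.005, -1.0, -0.007]]
wrist_force: [-3.7, -10.9, -0.1]
gripper_width: 0.311
```

```bash
python3 -c "
from h import *
report()"
```

```text
t 12.35 pos [ 0.5141 -0.216   0.065 ] ty [ 0.0026 -0.0081 -1.    ] yaw -19.82 F [ -2.7 -10.2  -0.7] g 0.311
blue 1084 [260.  100.9] [ 0.5396 -0.1452  0.115 ] [ 0.5308 -0.1483  0.111 ] [ 0.5483 -0.1422  0.1169]
blue 34 [353.1 381.4] [ 0.5379 -0.3024  0.1007] [ 0.5364 -0.3033  0.0991] [ 0.5394 -0.2067  0.1779]
sleeve: n 14170 t [-0.0367  0.064 ] lat [-0.0136  0.0115] ztop 0.1197 slope -0.0138
plunger n 637 t [0.0672 0.0907] lat [-0.0089  0.0113] ztop 0.1166
nose(free) [ 0.5463 -0.1266  0.1055] s 0.0989 lat 0.0055 z 0.0005
tip [ 0.4869 -0.2912  0.1055] s -0.0688 lat -0.0448 z 0.0005
```

Call:
servo_tool(
  motion=[
    {"linear": [0.003,0.0025,0],"angular": [0.4,0,2.2],"fingers": 0},
    {"linear": [0.003,0.0025,0],"angular": [0.3,0,2.2],"fingers": 0},
  ],
)

```text
clock: 12.55
position: [0.5194, -0.2172, 0.0655]
eef_rot: [[0.963, 0.002, 0.268], [-0.268, -0.007, 0.963], [0.004, -1.0, -0.006]]
wrist_force: [-0.2, -11.1, -3.2]
gripper_width: 0.31
```

```bash
python3 -c "
from h import *
report()"
```

```text
t 12.6 pos [ 0.5197 -0.2173  0.0655] ty [ 0.0018 -0.0073 -1.    ] yaw -15.49 F [-1.2 -9.9 -2.9] g 0.312
blue 1061 [260.2 103.3] [ 0.5396 -0.1452  0.1151] [ 0.5307 -0.1483  0.111 ] [ 0.5482 -0.1422  0.1168]
sleeve: n 14180 t [-0.0362  0.0644] lat [-0.0137  0.0113] ztop 0.1202 slope -0.0174
plunger n 607 t [0.0671 0.0892] lat [-0.0095  0.0115] ztop 0.1171
nose(free) [ 0.5451 -0.1257  0.106 ] s 0.0997 lat 0.0043 z 0.001
tip [ 0.4983 -0.2944  0.106 ] s -0.0713 lat -0.0332 z 0.001
```

Call:
servo_tool(
  motion=[
    {"linear": [0.003,0.0038,-0.001],"angular": [0.9,0,2.2],"fingers": 0},
    {"linear": [0.003,0.0038,-0.001],"angular": [0.8,0,2.2],"fingers": 0},
  ],
)

```text
clock: 12.8
position: [0.5255, -0.2165, 0.064]
eef_rot: [[0.981, 0.001, 0.195], [-0.195, 0.011, 0.981], [-0.001, -1.0, 0.011]]
wrist_force: [-1.8, -11.9, -1.9]
gripper_width: 0.311
```

```bash
python3 -c "
from h import *
report()"
```

```text
t 12.85 pos [ 0.5259 -0.2166  0.0639] ty [ 0.0012  0.0107 -0.9999] yaw -11.15 F [ -2.3 -10.9  -0.9] g 0.308
blue 1062 [258.8 107.2] [ 0.5396 -0.1452  0.1152] [ 0.5308 -0.1483  0.1109] [ 0.5483 -0.1422  0.1169]
sleeve: n 14179 t [-0.037   0.0637] lat [-0.0135  0.0115] ztop 0.119 slope 0.0008
plunger n 324 t [0.067  0.0864] lat [-0.0107  0.0117] ztop 0.116
nose(free) [ 0.5442 -0.1234  0.1044] s 0.1019 lat 0.0033 z -0.0006
tip [ 0.5104 -0.2951  0.1044] s -0.0714 lat -0.0212 z -0.0006
```

Call:
servo_tool(
  motion=[
    {"linear": [0.003,0.0028,0],"angular": [0.3,0,2.2],"fingers": 0},
    {"linear": [0.003,0.0028,0],"angular": [0.3,0,2.2],"fingers": 0},
  ],
)

```text
clock: 13.05
position: [0.5313, -0.2181, 0.0642]
eef_rot: [[0.993, -0.001, 0.12], [-0.12, 0.009, 0.993], [-0.002, -1.0, 0.009]]
wrist_force: [0.0, -10.9, -2.9]
gripper_width: 0.311
```

```bash
python3 -c "
from h import *
report()"
```

```text
t 13.1 pos [ 0.5316 -0.2182  0.0641] ty [-8.e-04  9.e-03 -1.e+00] yaw -6.81 F [ -1.3 -10.9  -3.6] g 0.314
blue 1067 [257.3 105.3] [ 0.5395 -0.1451  0.1151] [ 0.5307 -0.1483  0.1109] [ 0.5483 -0.1421  0.1168]
sleeve: n 14198 t [-0.037   0.0637] lat [-0.0135  0.0116] ztop 0.1192 slope -0.0011
plunger n 398 t [0.0671 0.0859] lat [-0.0112  0.0117] ztop 0.1161
nose(free) [ 0.5429 -0.1239  0.1046] s 0.1014 lat 0.002 z -0.0004
tip [ 0.5221 -0.2976  0.1046] s -0.0732 lat -0.0093 z -0.0004
```

Call:
servo_tool(
  motion=[
    {"linear": [0.0028,0.0032,0],"angular": [0.3,0,2.0],"fingers": 0},
    {"linear": [0.0028,0.0032,0],"angular": [0.3,0,1.9],"fingers": 0},
  ],
)

```text
clock: 13.3
position: [0.5366, -0.2187, 0.0643]
eef_rot: [[0.999, -0.003, 0.053], [-0.053, 0.007, 0.999], [-0.003, -1.0, 0.007]]
wrist_force: [-1.2, -10.7, -2.8]
gripper_width: 0.312
```

```bash
python3 -c "
from h import *
report('w13')"
```

```text
t 13.35 pos [ 0.5368 -0.2187  0.0643] ty [-0.0029  0.0074 -1.    ] yaw -2.97 F [ -3.  -10.7  -1.9] g 0.31
blue 1055 [256.  105.1] [ 0.5395 -0.1452  0.1151] [ 0.5306 -0.1483  0.1108] [ 0.5482 -0.1422  0.1168]
sleeve: n 14215 t [-0.0369  0.0638] lat [-0.0133  0.0118] ztop 0.1193 slope -0.0027
plunger n 395 t [0.0671 0.0853] lat [-0.0113  0.0116] ztop 0.1162
nose(free) [ 0.5417 -0.1238  0.1048] s 0.1014 lat 0.0008 z -0.0002
tip [ 0.5327 -0.2986  0.1048] s -0.0736 lat 0.0013 z -0.0002
```

View pics/w13.png

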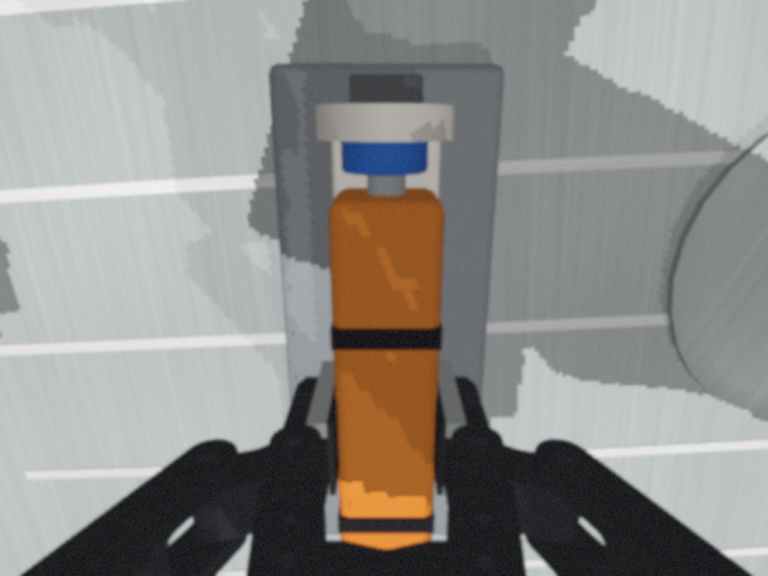

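The sleeve is level and aligned, with the tip within 0.5 mm of the axis and about 2 mm inside the rim plane. Now I ease back slowly.

Call:
servo_tool(
  motion=[
    {"linear": [0,0.0005,0],"angular": [0.2,0,0],"fingers": 0},
    {"linear": [0,0.0005,0],"angular": [0.1,0,0],"fingers": 0},
  ],
)

```text
clock: 13.55
position: [0.5362, -0.2235, 0.0644]
eef_rot: [[0.998, -0.004, 0.055], [-0.055, 0.003, 0.998], [-0.004, -1.0, 0.003]]
wrist_force: [-1.1, -8.9, -1.6]
gripper_width: 0.311
```

```bash
python3 -c "
from h import *
report()"
```

```text
t 13.6 pos [ 0.5362 -0.2236  0.0644] ty [-0.0042  0.0028 -1.    ] yaw -3.16 F [-1.3 -7.7 -2.2] g 0.315
blue 1140 [255.8  91.6] [ 0.5395 -0.1451  0.1151] [ 0.5307 -0.1483  0.1109] [ 0.5482 -0.142   0.1169]
sleeve: n 14203 t [-0.0365  0.0642] lat [-0.013   0.0121] ztop 0.1193 slope -0.0055
plunger n 814 t [0.0671 0.0891] lat [-0.01    0.0112] ztop 0.1157
nose(free) [ 0.5414 -0.1287  0.1049] s 0.0964 lat 0.0008 z -0.0001
tip [ 0.5317 -0.3035  0.1049] s -0.0785 lat 0.0006 z -0.0001
```

The tip has passed the rim plane by 2 mm and the force has dropped as expected. Continuing.

Call:
servo_tool(
  motion=[
    {"linear": [0,0.0005,0],"angular": [0.3,0,0],"fingers": 0},
    {"linear": [0,0.0005,0],"angular": [0.2,0,0],"fingers": 0},
  ],
)

```text
clock: 13.8
position: [0.5356, -0.2268, 0.0645]
eef_rot: [[0.998, -0.005, 0.058], [-0.058, 0.005, 0.998], [-0.005, -1.0, 0.005]]
wrist_force: [-0.4, -7.4, -2.2]
gripper_width: 0.311
```

```bash
python3 -c "
from h import *
report()"
```

```text
t 13.85 pos [ 0.5356 -0.227   0.0645] ty [-0.0051  0.0049 -1.    ] yaw -3.32 F [-0.5 -7.9 -2.3] g 0.315
blue 1188 [256.   81.2] [ 0.5395 -0.1451  0.115 ] [ 0.5307 -0.1484  0.1109] [ 0.5482 -0.1419  0.1168]
sleeve: n 14231 t [-0.0364  0.0642] lat [-0.013   0.0121] ztop 0.1194 slope -0.0048
plunger n 1094 t [0.0671 0.0916] lat [-0.0091  0.0107] ztop 0.1154
nose(free) [ 0.5411 -0.1321  0.105 ] s 0.0931 lat 0.0006 z 0.0
tip [ 0.531  -0.3068  0.105 ] s -0.0819 lat 0.0 z 0.0
```

Call:
servo_tool(
  motion=[
    {"linear": [0,0.0005,0],"angular": [0.1,0,0],"fingers": 0},
    {"linear": [0,0.0005,0],"angular": [0.1,0,0],"fingers": 0},
  ],
)

```text
clock: 14.05
position: [0.5353, -0.229, 0.0645]
eef_rot: [[0.998, -0.006, 0.06], [-0.06, 0.004, 0.998], [-0.006, -1.0, 0.004]]
wrist_force: [-1.0, -5.6, -1.2]
gripper_width: 0.312
```

```bash
python3 -c "
from h import *
report()"
```

```text
t 14.1 pos [ 0.5353 -0.2291  0.0645] ty [-0.0056  0.0039 -1.    ] yaw -3.45 F [-1.3 -5.9 -1.3] g 0.313
blue 1245 [256.1  74.7] [ 0.5396 -0.1451  0.1151] [ 0.5306 -0.1485  0.1105] [ 0.5483 -0.1419  0.1169]
sleeve: n 14215 t [-0.0367  0.0641] lat [-0.0129  0.0121] ztop 0.1195 slope -0.0052
plunger n 1237 t [0.0671 0.0942] lat [-0.0081  0.0104] ztop 0.1149
nose(free) [ 0.541  -0.1343  0.105 ] s 0.0909 lat 0.0006 z 0.0
tip [ 0.5304 -0.309   0.105 ] s -0.0841 lat -0.0004 z 0.0
```

Call:
servo_tool(
  motion=[
    {"linear": [0,0.0005,0],"angular": [0.1,0,0],"fingers": 0},
    {"linear": [0,0.0003,0],"angular": [0.1,0,0],"fingers": 0},
    {"linear": [0,0,0],"angular": [0,0,0],"fingers": 0},
  ],
)

```text
clock: 14.4
position: [0.5352, -0.2294, 0.0646]
eef_rot: [[0.998, -0.005, 0.061], [-0.061, 0.007, 0.998], [-0.006, -1.0, 0.006]]
wrist_force: [-0.8, -2.2, -0.7]
gripper_width: 0.31
```

```bash
python3 -c "
from h import *
report()"
```

```text
t 14.45 pos [ 0.5352 -0.2293  0.0646] ty [-0.0055  0.0067 -1.    ] yaw -3.49 F [-1.1 -3.3 -1.7] g 0.309
blue 1230 [256.   73.2] [ 0.5396 -0.1451  0.115 ] [ 0.5307 -0.1484  0.1106] [ 0.5483 -0.1419  0.1168]
sleeve: n 14206 t [-0.0368  0.0639] lat [-0.0129  0.0122] ztop 0.1195 slope -0.0042
plunger n 1254 t [0.0672 0.094 ] lat [-0.0086  0.0099] ztop 0.1146
nose(free) [ 0.541  -0.1345  0.1051] s 0.0906 lat 0.0006 z 0.0001
tip [ 0.5303 -0.3092  0.1051] s -0.0843 lat -0.0005 z 0.0001
```

The force now drops at constant position, so the tip is on its floor. I let it relax and check from the scene camera before releasing.

Call:
servo_tool(
  motion=[
    {"linear": [0,0,0],"angular": [0,0,0],"fingers": 0},
    {"linear": [0,0,0],"angular": [0,0,0],"fingers": 0},
  ],
)

```text
clock: 14.65
position: [0.5352, -0.2293, 0.0646]
eef_rot: [[0.998, -0.006, 0.061], [-0.061, 0.006, 0.998], [-0.006, -1.0, 0.006]]
wrist_force: [-0.2, -3.0, -1.5]
gripper_width: 0.31
```

```bash
python3 -c "
from h import *
report()
t=optics.snapshot('scene'); save(t,'s14',(150,230,150,240),8)"
```

```text
t 14.7 pos [ 0.5352 -0.2293  0.0646] ty [-0.0056  0.0064 -1.    ] yaw -3.48 F [-0.2 -2.7 -1.1] g 0.311
blue 1225 [256.1  73.3] [ 0.5396 -0.1451  0.115 ] [ 0.5307 -0.1484  0.1105] [ 0.5483 -0.1419  0.1168]
sleeve: n 14216 t [-0.0367  0.064 ] lat [-0.0129  0.0121] ztop 0.1195 slope -0.0045
plunger n 1278 t [0.0672 0.0945] lat [-0.0085  0.0108] ztop 0.1149
nose(free) [ 0.5409 -0.1345  0.1051] s 0.0906 lat 0.0006 z 0.0001
tip [ 0.5303 -0.3092  0.1051] s -0.0843 lat -0.0005 z 0.0001
```

View pics/s14.png

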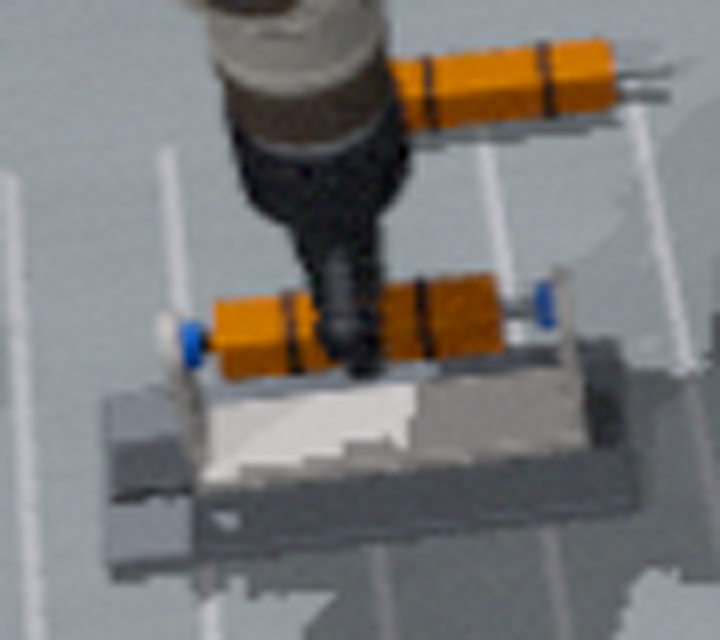

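The scene view shows the tip in the left (−y) cup at (190, 343) and the plunger in the right cup at (545, 303), with the sleeve level. Releasing.

Call:
servo_tool(
  motion=[
    {"linear": [0,0,0],"angular": [0,0,0],"fingers": 36},
    {"linear": [0,0,0],"angular": [0,0,0],"fingers": 45},
    {"linear": [0,0,0],"angular": [0,0,0],"fingers": 60},
    {"linear": [0,0,0],"angular": [0,0,0],"fingers": 65},
  ],
  force=20,
)

```text
clock: 15.15
position: [0.5354, -0.2255, 0.0646]
eef_rot: [[0.998, -0.005, 0.058], [-0.058, 0.014, 0.998], [-0.006, -1.0, 0.013]]
wrist_force: [0.7, -0.4, 0.6]
gripper_width: 0.648
```

```bash
python3 -c "
from h import *
report('w15')"
```

```text
t 15.2 pos [ 0.5354 -0.2255  0.0646] ty [-0.0051  0.0136 -0.9999] yaw -3.35 F [-0.5 -0.3  0.2] g 0.652
blue 1192 [256.5  84. ] [ 0.5395 -0.1451  0.115 ] [ 0.5305 -0.1484  0.1106] [ 0.5483 -0.1419  0.1168]
sleeve: n 13407 t [-0.032   0.0602] lat [-0.0127  0.0121] ztop 0.1195 slope -0.0076
plunger n 940 t [0.0672 0.0913] lat [-0.0087  0.011 ] ztop 0.1152
nose(free) [ 0.541  -0.1307  0.1051] s 0.0945 lat 0.0004 z 0.0001
tip [ 0.5307 -0.3054  0.1051] s -0.0805 lat -0.0003 z 0.0001
```

View pics/w15.png

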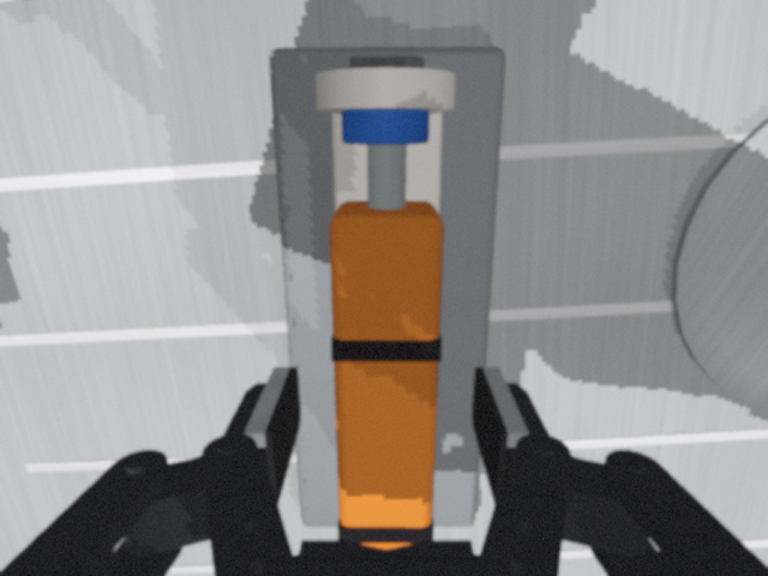

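The fingers are clear on both sides and the spindle stays in place. Straight up.

Call:
servo_tool(
  motion=[
    {"linear": [0,0,0.015],"angular": [0,0,0],"fingers": 65},
    {"linear": [0,0,0.02],"angular": [0,0,0],"fingers": 65},
    {"linear": [0,0,0.03],"angular": [0,0,0],"fingers": 65},
    {"linear": [0,0,0.03],"angular": [0,0,0],"fingers": 65},
    {"linear": [0,-0.01,0.03],"angular": [0,0,0],"fingers": 65},
  ],
)

```text
clock: 15.7
position: [0.5307, -0.2311, 0.1875]
eef_rot: [[0.998, -0.018, 0.056], [-0.056, 0.022, 0.998], [-0.019, -1.0, 0.021]]
wrist_force: [0.5, -1.2, 0.4]
gripper_width: 0.652
```

Call:
servo_tool(
  motion=[
    {"linear": [0,0.01,0.03],"angular": [0,0,0],"fingers": 65},
    {"linear": [0,0.01,0.02],"angular": [0,0,0],"fingers": 65},
    {"linear": [0,0,0],"angular": [0,0,0],"fingers": 65},
    {"linear": [0,0,0],"angular": [0,0,0],"fingers": 65},
  ],
)

```text
clock: 16.1
position: [0.5329, -0.2122, 0.2443]
eef_rot: [[0.998, -0.008, 0.057], [-0.057, 0.019, 0.998], [-0.009, -1.0, 0.018]]
wrist_force: [-0.2, -0.4, -0.2]
gripper_width: 0.655
```

```bash
python3 - <<'E'
from h import *
s=optics.snapshot("wrist"); save(s,"w16",None,1.5)
fit_sleeve(s,[.45,-.35,.08],[.65,-.1,.15])
W,m=sleeve(s,[.45,-.35,.08],[.65,-.1,.15]); P=W[m]; P=P[abs(P[:,2]-np.percentile(P[:,2],75))<.004]; s_=(P-C)@U; l_=(P-C)@LAT
print("s",np.percentile(s_,[.5,99.5]).round(4),"lat",np.percentile(l_,[1,99]).round(4),"slope",np.polyfit(s_,P[:,2],1).round(4))
x=ctrl.sense(); print(x["clock"],x["position"],x["wrist_force"].round(1))
t=optics.snapshot('scene'); save(t,'s16',(140,230,140,250),7)
E
```

```text
sleeve 3481 [ 534.9 -229.4] [128.   25.4] 86.31 ztop 0.1201 dir [0.0609 0.9981] mean [ 0.5349 -0.2255  0.1196]
s [-0.0679  0.0593] lat [-0.013  0.012] slope [-0.0061  0.1196]
16.15 [ 0.53281164 -0.21220217  0.24421907] [-0.5  0.5 -0.1]
```

View pics/w16.png

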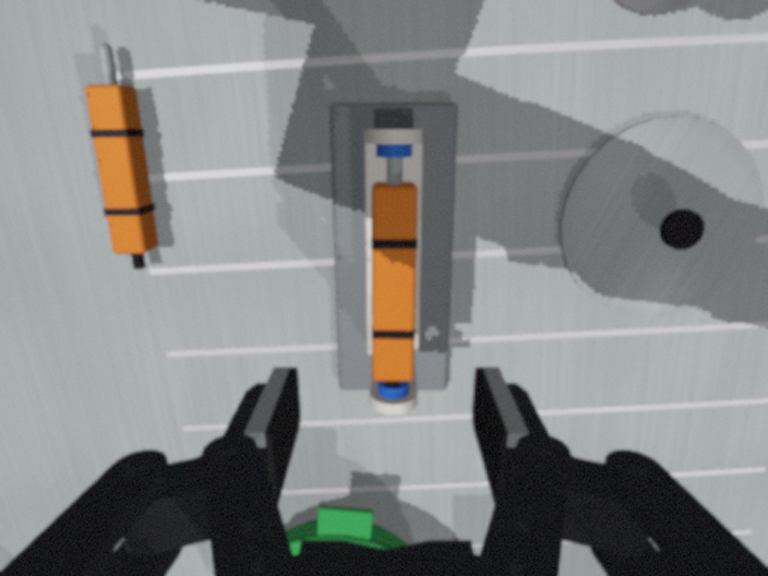

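View pics/s16.png

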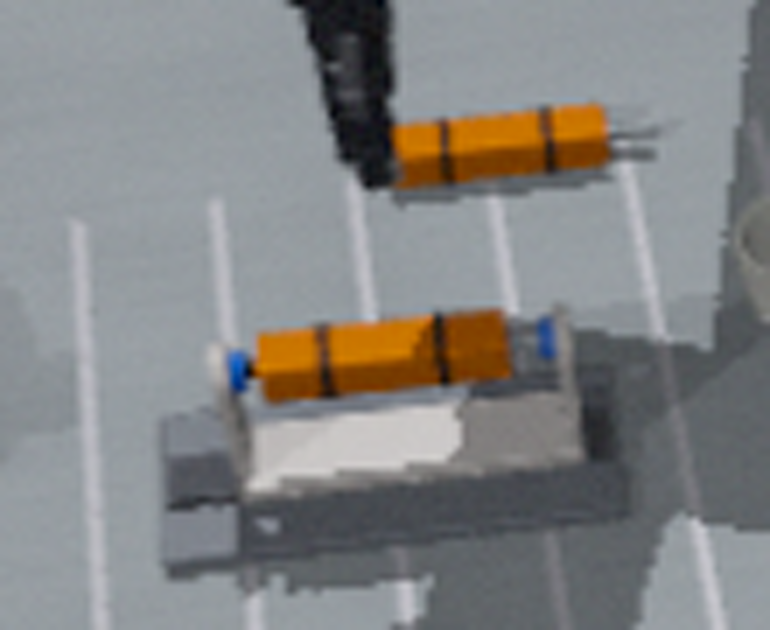

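Seated: the sleeve centre is at s=−4.3 mm (−4.5 expected with the tip on its floor), z≈105.6 mm, lateral −0.5 mm, angle under 0.01 rad. Handing in.

```bash
python3 - <<'E'
from h import *
t=optics.snapshot('top')
s=dict(np.load("pics/top0.npz"))
for q in ["espresso_cup","coffee_pot","steel_lid","colander","brush_holder","soap"]:
    r=finder.cut_out(t,q); print(q, r[0]["pixel"] if r else None, r[0]["confidence"] if r else None, np.nanmedian(cloud(t)[r[0]["mask"]],0).round(3) if r else None)
save(t,"t16")
print(ctrl.sense()["dq"].round(4)); print(order.sign_off())
E
```

```text
espresso_cup [221.9, 249.7] 0.71 [ 0.455 -0.002  0.014]
coffee_pot [143.7, 254.5] 0.88 [ 0.722 -0.013  0.145]
steel_lid [138.3, 303.7] 0.72 [ 0.757 -0.214  0.011]
colander [215.6, 406.3] 0.9 [ 0.459 -0.611  0.017]
brush_holder [223.3, 100.7] 0.71 [0.428 0.537 0.177]
soap [182.8, 126.4] 0.71 [0.575 0.48  0.105]
[ 0.0028 -0.0017  0.0065  0.0007  0.0014  0.0002]
the job is handed in; nothing more can be done
None
```

View pics/t16.png

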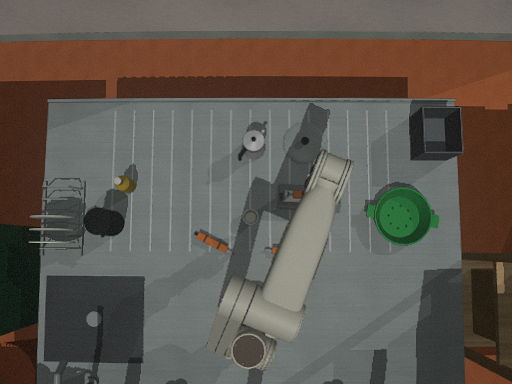

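The spindle is back between both cups, released, and the job was handed in at about 16 s; no verdict is reported. I took the orange spindle farthest to the robot's left and pushed its plunger into the +y cup at a 16° yaw. I then pressed it in about 16 mm, swung it level, eased it back until the fixed tip sat on its cup floor, and let go.

**Last checks:**
- **Position:** the spindle centre is about 105.6 mm up and 0.5 mm off the cup axis. It is about 9 mm from the base middle along the rail, within 0.01 rad of the axis.
- **Seating:** the centre lies within 0.3 mm of where full seating puts it.
- **Force:** the highest wrist-force reading while pressing was about 12 N.
- **Gripper:** clear of everything, with no contact force.
- **Other things:** the top picture shows all six where they stood at the start. I compared them by eye and did not measure any shift.

**What went wrong or disagreed:**
- **First grasp:** it closed on air, because the fingertips sit about 31 mm above the reported TCP. I measured this with the wrist camera and corrected for it.
- **Cameras:** the scene and top cameras differed by 5 to 9 mm in x, so I relied on the wrist camera.
- **Height after release:** the spindle did not settle the 3 mm onto the bore bottoms. It hangs on the axis, held by the spring.

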